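Load the slide warmer and let down its hood

TASK

Pre-warm the cavity slides: take every slide out of the slide tray (press its clear end down into the scoop so that it tips and its frosted end stands up to be taken hold of) and lay each one flat in a lane of its own on the slide warmer's platform, between the guide ribs and with the frosted end over the platform's front edge. Then break the hood's stay by pressing its knuckle down, and lower the hood gently by its handle, without letting it drop, until it is fully shut. Leave the timer, the slide box and the bottle where they are.

Things in the scene. Friction and masses are not known exactly. Their poses are not given: they have to be found in the camera images.
- slide_tray: Grey slide tray, loose, 0.7 kg, 110 x 184 x 23 mm (x from -52 to +58 mm); may get knocked aside. Origin on its underside amid four wells (y = -66, -22, 22, 66 mm). A slide lies in a well flush with the tray's top, centred at x = 0, on a level seat (z = 20 mm, 29 mm wide) that ends at x = +4 mm; from there a ramp falls at 22 degrees to the well's end wall at x = +46 mm. x runs from seat to ramp, z up.
- seat_edge (a point): Middle of the line where all the seats end and the ramps begin (tray x = 4, y = 0, z = 20 mm). A push of 1 to 5 N on a slide's top beyond this line (4 to 30 mm) rocks it onto the ramp: 3 mm down at 8 mm beyond the line, 10 mm down at 25 mm. There is room for a finger: each well widens there to a scoop 36 mm wide that reaches to tray x = 46 mm.
- ramp_stop (a point): Middle of the line of the ramps' feet, at the wells' end walls (tray x = 46, y = 0, z = 4 mm). A rocked slide slips about 10 mm down the ramp to the end wall and then stays tipped at 22 degrees when let go, its frosted end about 8 mm clear of the tray's top. Take it out along its own slope first (10 to 15 mm towards its raised end), then up.
- slide_1: Glass cavity slide 1 of 4 (one may be absent), 76 x 26 x 3 mm, 15 g, slippery. Origin: centre of its underside; x along its length towards the clear end, z up through its upper face. The last 20 mm at its -x end are frosted white. At the start it lies flat in the tray, its x along the tray's x.
- slide_2: Glass cavity slide 2 of 4 (one may be absent), 76 x 26 x 3 mm, 15 g, slippery. Origin: centre of its underside; x along its length towards the clear end, z up through its upper face. The last 20 mm at its -x end are frosted white. At the start it lies flat in the tray, its x along the tray's x.
- slide_3: Glass cavity slide 3 of 4 (one may be absent), 76 x 26 x 3 mm, 15 g, slippery. Origin: centre of its underside; x along its length towards the clear end, z up through its upper face. The last 20 mm at its -x end are frosted white. At the start it lies flat in the tray, its x along the tray's x.
- slide_4: Glass cavity slide 4 of 4 (one may be absent), 76 x 26 x 3 mm, 15 g, slippery. Origin: centre of its underside; x along its length towards the clear end, z up through its upper face. The last 20 mm at its -x end are frosted white. At the start it lies flat in the tray, its x along the tray's x.
- frosted_1 (a point): Point in the middle of slide 1's frosted end, 30 mm towards -x from its centre, half-way through its thickness: the place to take it across its 26 mm width.
- frosted_2 (a point): Point in the middle of slide 2's frosted end, 30 mm towards -x from its centre, half-way through its thickness: the place to take it across its 26 mm width.
- frosted_3 (a point): Point in the middle of slide 3's frosted end, 30 mm towards -x from its centre, half-way through its thickness: the place to take it across its 26 mm width.
- frosted_4 (a point): Point in the middle of slide 4's frosted end, 30 mm towards -x from its centre, half-way through its thickness: the place to take it across its 26 mm width.
- slide_warmer: Slide warmer, a white open box fixed on the worktop, 180 (x) x 238 (y) x 75 (z) mm, walls 6 mm. Origin: centre of its underside; its front with the control panel faces -x. Inside, a dark platform 52 mm high reaches from the rear to x = -14 mm; before it is a trough (floor at 22 mm) over which the frosted ends overhang by 22 mm.
- lane_1 (a point): Lane 1 (y = -78 mm in the warmer's frame): where the centre of a slide's underside belongs, on the platform (x = 2, z = 52 mm; axes as the warmer's), clear end to +x. 34 mm wide between ribs 4 mm thick and high (x = -8 to 46 mm); a cross rib (front at x = 44 mm) ends it at the rear; up to 8 mm further to the front is still right.
- lane_2 (a point): Lane 2 (y = -26 mm in the warmer's frame): where the centre of a slide's underside belongs, on the platform (x = 2, z = 52 mm; axes as the warmer's), clear end to +x. 34 mm wide between ribs 4 mm thick and high (x = -8 to 46 mm); a cross rib (front at x = 44 mm) ends it at the rear; up to 8 mm further to the front is still right.
- lane_3 (a point): Lane 3 (y = 26 mm in the warmer's frame): where the centre of a slide's underside belongs, on the platform (x = 2, z = 52 mm; axes as the warmer's), clear end to +x. 34 mm wide between ribs 4 mm thick and high (x = -8 to 46 mm); a cross rib (front at x = 44 mm) ends it at the rear; up to 8 mm further to the front is still right.
- lane_4 (a point): Lane 4 (y = 78 mm in the warmer's frame): where the centre of a slide's underside belongs, on the platform (x = 2, z = 52 mm; axes as the warmer's), clear end to +x. 34 mm wide between ribs 4 mm thick and high (x = -8 to 46 mm); a cross rib (front at x = 44 mm) ends it at the rear; up to 8 mm further to the front is still right.
- hood (a joint): Hinge of the hood, a clear 178 x 238 x 6 mm pane in a metal frame, 0.4 kg, hinged along the warmer's rear rim. 0 = standing open, 78 degrees up from level, locked by its stay; grows as it closes; 1.36 rad = fully shut. Once the stay is broken, friction holds the hood only near upright; below about 60 degrees it falls if let go.
- hood_hinge (a point): Middle of the hood's hinge axis, which runs along the warmer's y.
- hood_handle (a point): Middle of the hood's handle, a round steel bar 10 mm thick and 110 mm long parallel to the hinge (along the warmer's y), 212 mm from the hinge axis in the pane's plane and 29 mm clear of the pane's front edge; held by two arms at 50 mm either side. Pinched from above it turns between the fingers as the hood comes down.
- stay_lower (a joint): Fold of the stay's knuckle. 0 = locked, against its stop, just past straight; straight at about 0.18 rad; above 0.3 rad it is broken and folds freely; about 3.05 rad when the hood is shut.
- stay_knuckle (a point): Centre of the stay's knuckle, a dark steel boss 18 mm across, axis along the warmer's y, from 5 mm inward to 9 mm outward of this point. The stay, two flat bars, stands 9 mm outside the warmer's right (-y) side. Pressed down and rearward, square to the bars (about 45 degrees, 2 N), the knuckle goes 7 mm to straight, then folds down towards the hinge; 18 mm breaks it surely.
- timer: Bench timer, white, 58 x 72 x 18 mm, a bystander; origin: centre of its underside.
- slide_box: Green slide box, 36 x 100 x 72 mm, a bystander; origin: centre of its underside.
- reagent: White capped reagent bottle, 48 mm across, 105 mm tall, a bystander; origin: centre of its underside.

How it is judged:
On the way, in this order (a step that is already met when the one before it is completed fails the run):
1. every slide lies flat in a lane of the warmer, frosted end to the front, while the hood still stands open on its locked stay (x of slide_1 in the frame of slide_warmer between -0.01 and 0.016 m and y of slide_1 in the frame of slide_warmer between -0.086 and 0.086 m and z of slide_1 in the frame of slide_warmer between 0.049 and 0.0545 m and angle between each of slide_1, slide_2, slide_3, slide_4's own z axis and vertical below 0.06 rad and angle between the x axis of each of slide_1, slide_2, slide_3, slide_4 and the x axis of slide_warmer, either way round below 0.25 rad and x of each of frosted_1, frosted_2, frosted_3, frosted_4 in the frame of slide_warmer below -0.015 m and x of slide_2 in the frame of slide_warmer between -0.01 and 0.016 m and y of slide_2 in the frame of slide_warmer between -0.086 and 0.086 m and z of slide_2 in the frame of slide_warmer between 0.049 and 0.0545 m and x of slide_3 in the frame of slide_warmer between -0.01 and 0.016 m and y of slide_3 in the frame of slide_warmer between -0.086 and 0.086 m and z of slide_3 in the frame of slide_warmer between 0.049 and 0.0545 m and x of slide_4 in the frame of slide_warmer between -0.01 and 0.016 m and y of slide_4 in the frame of slide_warmer between -0.086 and 0.086 m and z of slide_4 in the frame of slide_warmer between 0.049 and 0.0545 m and value of joint hood below 0.1 rad and value of joint stay_lower below 0.2 rad), for 0.2 s.
2. the stay is broken at its knuckle, the hood still up (value of joint stay_lower above 0.3 rad and value of joint hood below 0.6 rad), for 0.1 s.
At the end, for the whole second after the job is handed in: The hood is fully shut (above 1.33 of 1.36 rad); every slide present lies still and flat (0.06 rad) on the platform in a lane, frosted end to the front, at most 12 mm further forward than the lane's mark and within 0.25 rad of the lane's direction (value of joint hood above 1.33 rad and x of slide_1 in the frame of slide_warmer between -0.01 and 0.016 m and y of slide_1 in the frame of slide_warmer between -0.086 and 0.086 m and z of slide_1 in the frame of slide_warmer between 0.049 and 0.0545 m and angle between each of slide_1, slide_2, slide_3, slide_4's own z axis and vertical below 0.06 rad and angle between the x axis of each of slide_1, slide_2, slide_3, slide_4 and the x axis of slide_warmer, either way round below 0.25 rad and x of each of frosted_1, frosted_2, frosted_3, frosted_4 in the frame of slide_warmer below -0.015 m and x of slide_2 in the frame of slide_warmer between -0.01 and 0.016 m and y of slide_2 in the frame of slide_warmer between -0.086 and 0.086 m and z of slide_2 in the frame of slide_warmer between 0.049 and 0.0545 m and x of slide_3 in the frame of slide_warmer between -0.01 and 0.016 m and y of slide_3 in the frame of slide_warmer between -0.086 and 0.086 m and z of slide_3 in the frame of slide_warmer between 0.049 and 0.0545 m and x of slide_4 in the frame of slide_warmer between -0.01 and 0.016 m and y of slide_4 in the frame of slide_warmer between -0.086 and 0.086 m and z of slide_4 in the frame of slide_warmer between 0.049 and 0.0545 m and linear speed of each of slide_1, slide_2, slide_3, slide_4 below 0.02 m/s); the robot touches nothing.
It fails at once if the hood drops: it closes faster than 1.5 rad/s (velocity of joint hood above 1.5 rad/s).
It fails at once if the timer, the slide box or the bottle is moved by more than 30 mm (distance of any of timer, slide_box, reagent from where it was at the start of the episode above 0.03 m).
Of slide_1, slide_2, slide_3, slide_4 only 3 to 4 are there at a start; the rules pass over those that are not, and their reading is None.
At some moment in a run one of slide_tray may be knocked a few centimetres aside while the robot is not near it.
It also fails if it takes over 210 s, if anything falls off the work surface, if the arm or the gripper's body presses on something with over 40 N, if the wrist force passes 120 N, or if a joint passes its speed limit or range.

ROBOT

A 7-joint arm with a two-finger parallel gripper is mounted at the origin on a cart in front of the work surface, level with it; the furniture and walls round the work are solid. World frame = base frame: x ahead of the robot, y to its left, z up, the work surface at z = 0. Lengths are in m, angles in rad, forces in N, time in s.
With the tool pointing down it reaches from about 0.4 to 0.875 m from the base axis. Payload 19.3 kg.
Tool frame: the origin (TCP) lies midway between the tips of the shut fingers; the grasp point (between the pads) lies 19 mm behind it; z points along the fingers, y is the line along which they close (so a half turn about z gives the same grasp; the last joint's range is limited). The gripper opens to 85 mm and grips with 20 to 120 N. Pads are 22 mm wide; open, the fingers measure 114 mm over their backs; the gripper's body (76 mm by 85 mm) begins 54 mm behind the grasp point. The pads swing forward as they close: fully open they stand 13 mm farther back than shut.
Start: joints at [-1.272, 0.521, -0.036, 1.599, 0.021, 1.021, -0.113], TCP at [0.225, 0.583, 0.231] pointing down, gripper open.
Joint ranges: [-2.91, 2.91], [-0.3, 2.13], [-1.5, 1.42], [0.17, 2.43], [-1.26, 4.41], [0.16, 1.93], [-2.52, 2.52]. Speed limits (rad/s): [1.89, 1.89, 2.39, 2.39, 3.01, 3.01, 3.01].

INTERFACE

Orientations are given as [roll, pitch, yaw] about the fixed x, y, z axes, in that order (R = Rz(yaw) Ry(pitch) Rx(roll)).
In Python, from workcell import telemetry, grab_frame, calibration, bot, outline_of, landmark_of gives the robot as it stands. The module is installed in compiled form; this text tells all that it offers.
- The arm moves only by the shell command python3 -m inch 'ROWS' [FORCE]. ROWS is JSON, a list of rows, each a list of 7 numbers: the shift along the tool's x, y, z in m, then the turn, a rotation vector about the tool's x, y, z in rad, then the closure, from 0 (fully open) to 1 (shut). A call has 1 to 5 rows; each row shifts and turns the commanded pose from where the row before left it, along the tool's axes as they then stand; what a row does not reach is not made up. A row lasts 1/10 s, in which the tool goes at most 50 mm and 8.59 degrees, less where a joint would pass 70% of its speed; a pose out of reach is approached as far as the arm can. A call is refused whole if a number of a shift passes 0.05 or a number of a turn 0.15, either way. A call with a gripper value outside its range is refused whole. The fingers move at their own pace and stop on an object; FORCE is the grip in N (left out, the last holds). Time passes only in rows, so rows that do not move let the fingers close. It gives the time, the measured TCP pose, the force, the opening and the grip force at its end, in the units of the state.
- telemetry.observe(): the state, without advancing time (a new reading comes with each control period).
- grab_frame(name): name is "scene" or "top" or "wrist"; returns the picture (400x640x3 uint8, red, green, blue); there is no depth.
- calibration(name): a dict with "fovy" (degrees; the focal length in pixels is half the picture's height over the tangent of half this angle, whatever the lens; pixels are square), "cx", "cy" (the principal point, pixels), "pose" (4x4, takes a point from camera to world coordinates). Camera axes: x right, y down, z forward; pixel columns grow to the right and rows downward; lengths in m; the calibration is good to about 2 mm. The wrist camera is an equidistant fisheye: a pixel r from the principal point sees the ray r / f radians off the axis. A picture is of the moment at which its call begins: read the wrist's pose just before it. calibration takes no time and is no camera call; for the wrist camera it gives the pose at the moment of the call.
- bot.job_done(): hands the job in; it is judged then, once.
Trained networks look in the newest picture that a camera, given by its name, has taken for a name from the list of things; names that differ only in an ending like _2 or _b are one class to them, and where a whole thing is asked for, a point or a joint stands for the part that bears it (a point fixed in the world has none). Each returns a list of dicts, best first, with "score" (0 to 1); they miss things now and then, are a little off and sometimes report something else, mostly with a low value. They report only what shows in the picture. A call takes as long as a camera call.
- outline_of(label, camera): "region" (400x640 bool, what is visible of it) and "rect" ([left, top, right, bottom] in pixels, round what is visible of it).
- landmark_of(label, camera): "xy" ([column, row] in pixels: a listed point, or the origin of a listed thing).
The state is a dict: "clock": time; "qpos": joint angles; "qd": joint speeds; "joint_efforts": joint torques, N m; "position": TCP position; "tool_rot": TCP orientation; "force": force on the tool from outside, world axes, zero at the start; "moment": the same for the moment, N m; "grip_width": finger opening in m; "finger_force": force on a finger pad.
Only numpy, scipy, OpenCV 4.12 (cv2) and the standard library are available. Lean on these libraries where they do the work, as an engineer would, in place of code of your own. Each camera call takes 0.05 s, during which the arm holds its last target. There are 200 camera calls.

## Working session

There is one attempt and no reset: what is moved stays moved. The work goes in short steps, Python scripts to look and compute and a shell command to move; the robot and the scene stay as the last step left them, time stands still between calls to the robot, and variables do not carry over. Pictures are saved under pics/ and viewed, at most 14 in all, crops included, and the job is handed in when it is done.

```bash
mkdir -p pics; ls
python3 - <<'E'
from workcell import *
import cv2
s=telemetry.observe();print({k:s[k] for k in('clock','position','tool_rot','force','grip_width')})
a=grab_frame('scene');cv2.imwrite('pics/s1.png',a[:,:,::-1])
a=grab_frame('top');cv2.imwrite('pics/t1.png',a[:,:,::-1])
for c in('scene','top','wrist'):print(c,calibration(c))
for c in('scene','top'):
  for n in('seat_edge','ramp_stop','frosted_1','lane_1','hood_handle','stay_knuckle','hood_hinge','slide_tray','slide_warmer'):
    print(c,n,[(x['xy'],round(x['score'],2)) for x in landmark_of(n,c)][:6])
E
```

```text
pics
{'clock': 0.0, 'position': array([0.22518323, 0.58267534, 0.23072215]), 'tool_rot': array([-3.14046154e+00,  6.04295809e-05,  2.77288220e+00]), 'force': array([ 0.53312728,  0.51975663, -0.1943509 ]), 'grip_width': 0.08551913218434394}
scene {'fovy': 42.19471412352705, 'cx': 319.9999265935729, 'cy': 203.4301324732161, 'pose': array([[-0.61936813, -0.34217062,  0.70661333, -0.40251755],
       [-0.78500834,  0.28371367, -0.55069816,  0.72985769],
       [-0.01204313, -0.89578224, -0.44432999,  0.80571877],
       [ 0.        ,  0.        ,  0.        ,  1.        ]])}
top {'fovy': 53.91629932877655, 'cx': 316.6531695293301, 'cy': 187.4218815932558, 'pose': array([[ 0.02893012, -0.98737523,  0.15573441,  0.44822572],
       [-0.99947849, -0.03080986, -0.00966939, -0.00987549],
       [ 0.01434548, -0.15537345, -0.98775164,  1.04735955],
       [ 0.        ,  0.        ,  0.        ,  1.        ]])}
wrist {'fovy': 65.70646984690485, 'cx': 323.96234327472524, 'cy': 200.24465939578022, 'pose': array([[ 3.59940256e-01,  8.99516072e-01,  2.47616332e-01,
         1.63188169e-01],
      
[... 788 characters left out ...]
, 285.4], 0.44)]
scene slide_tray [([362.7, 245.6], 0.67), ([354.7, 240.4], 0.55), ([349.8, 239.1], 0.28)]
scene slide_warmer [([262.8, 288.7], 0.72)]
top seat_edge [([379.6, 203.4], 0.79)]
top ramp_stop [([394.9, 199.7], 0.76), ([323.2, 123.8], 0.27)]
top frosted_1 [([374.9, 231.3], 0.63), ([371.1, 215.7], 0.61), ([368.2, 182.3], 0.56), ([276.6, 269.7], 0.55)]
top lane_1 [([222.0, 184.6], 0.85), ([236.0, 189.1], 0.82), ([278.7, 197.4], 0.73), ([263.7, 192.8], 0.67)]
top hood_handle [([235.9, 148.8], 0.74)]
top stay_knuckle [([299.6, 188.3], 0.62)]
top hood_hinge [([278.6, 269.4], 0.72), ([256.6, 152.4], 0.68)]
top slide_tray [([381.9, 203.9], 0.86)]
top slide_warmer [([252.4, 192.6], 0.74)]
```

View pics/s1.png

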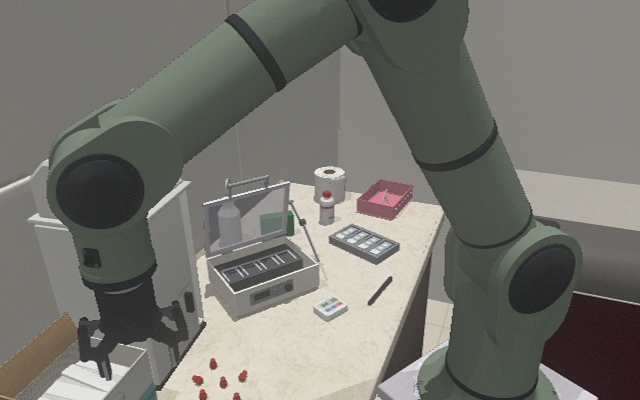

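View pics/t1.png

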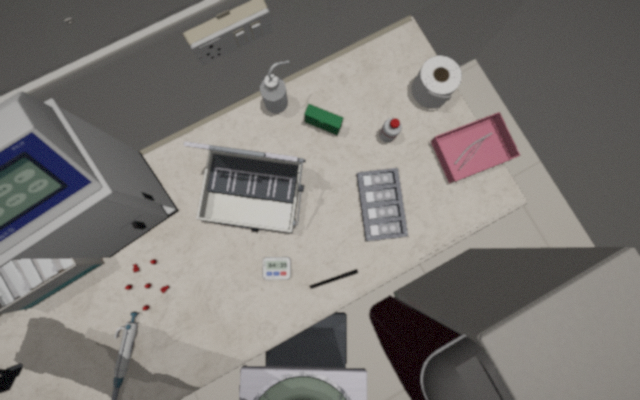

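Scene: the tray with four slides is at about (382,204) in the top view, the warmer with its open hood at (252,192), and the stay knuckle near (300,188). The timer is at (277,268).

```bash
cat > h.py <<'E'
import numpy as np, cv2
from scipy.spatial.transform import Rotation as Ro
from workcell import *
def ray(c,uv,cal=None):
    k=cal or calibration(c);f=200/np.tan(np.radians(k['fovy']/2))
    d=(np.array(uv,float)-[k['cx'],k['cy']])/f
    if c=='wrist':
        t=np.hypot(*d);v=np.array([*(d/t*np.sin(t)),np.cos(t)])
    else: v=np.array([*d,1.])
    P=np.array(k['pose']);v=P[:3,:3]@v
    return P[:3,3],v/np.linalg.norm(v)
def onz(c,uv,z,cal=None):
    o,v=ray(c,uv,cal);return o+v*(z-o[2])/v[2]
def tri(rays):
    A=0;b=0
    for o,v in rays:
        M=np.eye(3)-np.outer(v,v);A=A+M;b=b+M@o
    p=np.linalg.solve(A,b);return p,[np.linalg.norm(np.cross(p-o,v)) for o,v in rays]
def proj(c,p,cal=None):
    k=cal or calibration(c);f=200/np.tan(np.radians(k['fovy']/2));P=np.array(k['pose'])
    q=P[:3,:3].T@(np.array(p)-P[:3,3])
    if c=='wrist':
        t=np.arctan2(np.hypot(q[0],q[1]),q[2]);d=q[:2]/np.hypot(q[0],q[1])*t
    else: d=q[:2]/q[2]
    return d*f+[k['cx'],k['cy']]
def pose():
    s=telemetry.observe();return np.array(s['position']),Ro.from_euler('xyz',s['tool_rot'])
def go(target,rpy=None):
    "tool-axes shift and rotvec to reach target"
    p,R=pose();d=R.inv().apply(np.array(target)-p)
    r=None if rpy is None else (R.inv()*Ro.from_euler('xyz',rpy)).as_rotvec()
    print('go',d.round(4),None if r is None else r.round(3))
E
python3 - <<'E'
from h import *
for n,u,z in[('seat',(379.6,203.4),.02),('ramp',(394.9,199.7),.004),('tray',(381.9,203.9),0),('fr',(374.9,231.3),.021),('fr',(371.1,215.7),.021),('fr',(368.2,182.3),.021),('warmer',(252.4,192.6),0),('l',(222,184.6),.052),('l',(236,189.1),.052),('l',(263.7,192.8),.052),('l',(278.7,197.4),.052)]:
    print(n,onz('top',u,z).round(4))
print('handle',tri([ray('top',(235.9,148.8)),ray('scene',(243.5,181))]))
print('knuckle',tri([ray('top',(299.6,188.3)),ray('scene',(301.9,221.5))]))
m=outline_of('slide_tray','top')
for o in m[:1]:
    r=cv2.minAreaRect(np.argwhere(o['region'])[:,::-1].astype(np.float32));b=cv2.boxPoints(r);print(o['score'],r)
    for q in b:print(onz('top',q,.02).round(4))
m=outline_of('slide_warmer','top')
print(m[0]['rect'],m[0]['score'])
for n in('timer','slide_box','reagent'):
    print(n,[onz('top',x['xy'],0).round(3) for x in landmark_of(n,'top')[:1]])
E
```

```text
seat [ 0.5728 -0.1869  0.02  ]
ramp [ 0.586  -0.2307  0.004 ]
tray [ 0.574  -0.1966  0.    ]
fr [ 0.4992 -0.1748  0.021 ]
fr [ 0.5396 -0.1646  0.021 ]
fr [ 0.6281 -0.1562  0.021 ]
warmer [0.5939 0.1519 0.    ]
l [0.6049 0.2225 0.052 ]
l [0.5944 0.1861 0.052 ]
l [0.5871 0.1151 0.052 ]
l [0.5764 0.0763 0.052 ]
handle (array([0.64436087, 0.14930643, 0.28312648]), [np.float64(0.004330698894116969), np.float64(0.004330698894117055)])
knuckle (array([0.58659517, 0.02075458, 0.14955285]), [np.float64(0.00014835241461034866), np.float64(0.00014835241461046977)])
0.61 ((381.69677734375, 203.9022216796875), (70.36299896240234, 43.13859558105469), 82.01067352294922)
[ 0.6549 -0.1221  0.02  ]
[ 0.6748 -0.2363  0.02  ]
[ 0.4903 -0.2612  0.02  ]
[ 0.4716 -0.15    0.02  ]
[184.3, 139.2, 306.0, 235.7] 0.84
timer [array([0.387, 0.079, 0.   ])]
slide_box [array([ 0.783, -0.035,  0.   ])]
reagent [array([ 0.762, -0.208,  0.   ])]
```

```bash
python3 -m inch '[[0,0,0,0,0,0.134,0],[0,0,0,0,0,0.134,0],[0,0,0,0,0,0.134,0],[0,0,0,0,0,0.134,0],[0,0,0,0,0,0.134,0]]'
python3 -m inch '[[0,0,0,0,0,0.134,0],[0,0,0,0,0,0.134,0],[0,0,0,0,0,0.134,0],[-0.03,0.009,0,0,0,0,0],[-0.04,0.012,0,0,0,0,0]]'
for i in 1; do python3 -m inch '[[-0.04,0.012,0,0,0,0,0],[-0.04,0.012,0,0,0,0,0],[-0.04,0.012,0,0,0,0,0],[-0.04,0.012,0,0,0,0,0],[-0.04,0.012,0,0,0,0,0]]'; done
python3 -m inch '[[-0.04,0.012,0,0,0,0,0],[-0.04,0.012,0,0,0,0,0],[-0.04,0.012,0,0,0,0,0],[-0.04,0.012,0,0,0,0,0],[-0.04,0.012,0,0,0,0,0]]'
python3 -c "
from h import *
print(pose()[0],pose()[1].as_euler('xyz'));go([.575,-.17,.25],[np.pi,0,1.70])"
```

```text
clock: 1.75
position: [0.2253, 0.583, 0.2313]
tool_rot: [3.142, -0.0, 2.097]
force: [-1.0, 0.9, -0.1]
grip_width: 0.0853
finger_force: 0.0
clock: 2.25
position: [0.2544, 0.5165, 0.2308]
tool_rot: [-3.141, 0.0, 1.703]
force: [0.5, 0.2, -0.8]
grip_width: 0.0853
finger_force: 0.0
clock: 2.75
position: [0.3411, 0.3242, 0.2315]
tool_rot: [3.141, -0.0, 1.701]
force: [0.1, -0.6, 0.7]
grip_width: 0.0856
finger_force: 0.0
clock: 3.25
position: [0.4265, 0.1337, 0.2316]
tool_rot: [3.141, -0.0, 1.701]
force: [1.0, 0.6, -0.2]
grip_width: 0.0857
finger_force: 0.0
[0.42654101 0.13368098 0.23157456] [ 3.14098325e+00 -4.30756101e-04  1.70097988e+00]
go [-0.3204  0.1078 -0.0185] [ 0.001 -0.     0.001]
```

```bash
python3 -m inch '[[-0.04,0.013,-0.002,0,0,0,0],[-0.04,0.013,-0.002,0,0,0,0],[-0.04,0.013,-0.002,0,0,0,0],[-0.04,0.014,-0.002,0,0,0,0],[-0.04,0.014,-0.002,0,0,0,0]]' >/dev/null
python3 -m inch '[[-0.04,0.014,-0.002,0,0,0,0],[-0.04,0.014,-0.002,0,0,0,0],[-0.04,0.014,-0.002,0,0,0,0],[0,0,0,0,0,0,0],[0,0,0,0,0,0,0]]'
python3 - <<'E'
from h import *
k=calibration('wrist');a=grab_frame('wrist');cv2.imwrite('pics/w1.png',a[:,:,::-1]);print(pose()[0])
for n,z in(('seat_edge',.02),('ramp_stop',.004),('frosted_1',.0215),('slide_1',.020),('slide_tray',0)):
  for x in landmark_of(n,'wrist')[:5]:print(n,x['xy'],round(x['score'],2),onz('wrist',x['xy'],z,k).round(4))
E
```

```text
clock: 4.25
position: [0.5755, -0.1688, 0.247]
tool_rot: [-3.141, 0.0, 1.699]
force: [-0.1, -0.1, 0.1]
grip_width: 0.0853
finger_force: 0.0
[ 0.57538519 -0.16767526  0.24702115]
seat_edge [322.4, 193.1] 0.7 [ 0.5773 -0.1933  0.02  ]
seat_edge [375.1, 187.0] 0.61 [ 0.6407 -0.1772  0.02  ]
ramp_stop [321.6, 221.9] 0.78 [ 0.5816 -0.2362  0.004 ]
ramp_stop [262.2, 188.9] 0.67 [ 0.4997 -0.2017  0.004 ]
ramp_stop [322.5, 191.8] 0.43 [ 0.5776 -0.1956  0.004 ]
frosted_1 [334.9, 167.4] 0.85 [ 0.588  -0.1595  0.0215]
frosted_1 [300.4, 163.3] 0.71 [ 0.5464 -0.1598  0.0215]
frosted_1 [266.1, 165.8] 0.65 [ 0.5051 -0.1678  0.0215]
slide_1 [375.3, 185.5] 0.81 [ 0.6406 -0.1753  0.02  ]
slide_1 [301.0, 191.1] 0.77 [ 0.5509 -0.1942  0.02  ]
slide_1 [263.0, 189.5] 0.75 [ 0.5036 -0.1981  0.02  ]
slide_1 [335.5, 188.4] 0.69 [ 0.5924 -0.1854  0.02  ]
slide_tray [320.9, 186.1] 0.8 [ 0.5747 -0.1894  0.    ]
```

View pics/w1.png

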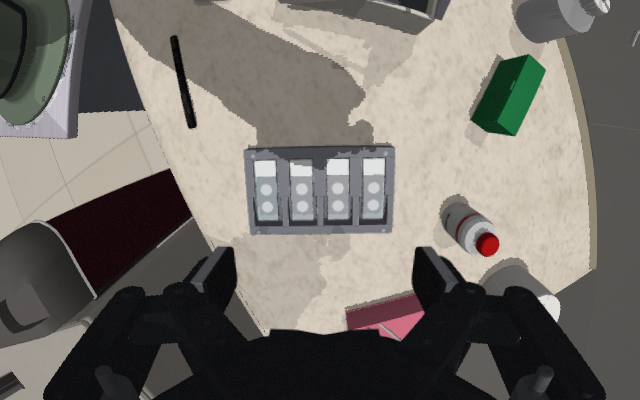

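Wrist view: the tray spans (246,147)–(394,234), with four slides in its wells. Their frosted ends are at the top (row 167) and the scoops at the bottom. I'll go closer and fit the outline.

```bash
cat > tray.py <<'E'
from h import *
def fit():
    "tray origin xy and yaw from the wrist picture"
    p=pose()[0];k=calibration('wrist');a=grab_frame('wrist')
    m=outline_of('slide_tray','wrist')[0]['region'].astype(np.uint8)
    m=cv2.morphologyEx(m,cv2.MORPH_OPEN,np.ones((5,5)))
    c=max(cv2.findContours(m,0,2)[0],key=cv2.contourArea)[:,0]
    w=np.array([onz('wrist',q,.023,k)[:2] for q in c])*1000
    (x,y),s,an=cv2.minAreaRect(w.astype(np.float32))
    b=cv2.boxPoints(((x,y),s,an));e=b[1]-b[0] if np.linalg.norm(b[1]-b[0])<np.linalg.norm(b[2]-b[1]) else b[2]-b[1]
    if e[1]>0:e=-e
    yaw=np.arctan2(e[1],e[0]);o=np.array([x,y])-3*e/np.linalg.norm(e)
    print('tray',(o/1000).round(4),'yaw',yaw.round(4),'size',np.round(s,1))
    for n in('frosted_1','slide_1','seat_edge'):
        for q in landmark_of(n,'wrist')[:4]:
            if q['score']<.4: continue
            d=onz('wrist',q['xy'],.021,k)[:2]*1000-o;R=np.array([[np.cos(yaw),np.sin(yaw)],[-np.sin(yaw),np.cos(yaw)]])
            print(n,(R@d).round(1),round(q['score'],2),np.round(q['xy'],1))
    return a,k
if __name__=='__main__':fit()
E
python3 tray.py
python3 -m inch '[[0.01,0,0.03,0,0,0,1],[0.01,0,0.03,0,0,0,1],[0.01,0,0.02,0,0,0,1],[0,0,0,0,0,0,1],[0,0,0,0,0,0,1]]' 20
python3 tray.py
```

```text
tray [ 0.573  -0.1878] yaw -1.4238 size [184.  112.9]
frosted_1 [-26.2  67.5] 0.98 [374.2 168.1]
frosted_1 [-30.9  23.6] 0.95 [338.2 164.6]
frosted_1 [-29.8 -23.4] 0.74 [299.1 166.1]
frosted_1 [-31.2 -67.9] 0.69 [262.8 165.9]
slide_1 [ 0.3 67.9] 0.88 [374.1 189.3]
slide_1 [  0.9 -23.3] 0.79 [300.  190.8]
slide_1 [ 2.9 17.7] 0.76 [333.5 191.9]
slide_1 [  1.  -67.7] 0.74 [264.5 191.5]
seat_edge [5.9 2.2] 0.85 [320.9 194.5]
seat_edge [-29.4 -67. ] 0.71 [263.6 167.3]
clock: 5.3
position: [0.572, -0.1387, 0.1679]
tool_rot: [3.141, 0.0, 1.701]
force: [-0.7, -0.9, 0.5]
grip_width: 0.0123
finger_force: 0.0
tray [ 0.5727 -0.1857] yaw -1.4254 size [183.8 113.8]
frosted_1 [-26.1  23.3] 0.62 [341.1 208.8]
frosted_1 [-30.7 -66.3] 0.58 [250.4 205.4]
slide_1 [  3. -24.] 0.79 [294.1 237. ]
slide_1 [  1.2 -68.6] 0.75 [250.9 235.4]
slide_1 [ 5.4 66.2] 0.72 [383.  237.6]
slide_1 [ 3.3 20.8] 0.7 [338.6 236.7]
seat_edge [8.5 1.2] 0.92 [319.2 241.8]
```

```bash
python3 -c "
from h import *
print(telemetry.observe()['qpos'].round(2))"
python3 -m inch '[[0,0,0,0,0,0.149,1],[0,0,0,0,0,0.149,1],[0,0,0,0,0,0.149,1],[0,0,0,0,0,0.149,1],[0,0,0,0,0,0.149,1]]' >/dev/null
python3 -m inch '[[0,0,0,0,0,0.149,1],[0,0,0,0,0,0.149,1],[0,0,0,0,0,0.149,1],[0,0,0,0,0,0.149,1],[0,0,0,0,0,0.149,1]]' 
python3 -c "
from h import *
print(telemetry.observe()['qpos'].round(2));go([.6426,-.2073,.06],[np.pi,0,.147])"
```

```text
[-0.15  0.58  0.42  1.78 -0.3   0.85  0.54]
clock: 6.55
position: [0.572, -0.1384, 0.1679]
tool_rot: [3.142, -0.001, 0.205]
force: [0.1, 0.2, -0.0]
grip_width: -0.0001
finger_force: 0.0
[-0.4   0.7   0.83  1.79 -0.63  0.94 -0.67]
go [0.055  0.0818 0.108 ] [ 0.    -0.001  0.058]
```

```bash
python3 -m inch '[[0.0183,0.027,0.02,0,0,0,1],[0.0183,0.027,0.02,0,0,0,1],[0.0184,0.0278,0.03,0,0,0,1],[0,0,0.038,0,0,0.058,1],[0,0,0,0,0,0,1]]' >/dev/null
python3 -m inch '[[0,0,0,0,0,0,1],[0,0,0.02,0,0,0,1],[0,0,0.012,0,0,0,1],[0,0,0.004,0,0,0,1],[0,0,0,0,0,0,1]]'
python3 -c "
from h import *
go([.6426,-.2073,.0245],[np.pi,0,.147])"
```

```text
clock: 7.55
position: [0.6426, -0.2065, 0.0235]
tool_rot: [-3.141, 0.0, 0.153]
force: [0.4, -0.0, -0.9]
grip_width: -0.0004
finger_force: 0.0
go [-0.0001  0.0008 -0.001 ] [-0.     0.     0.006]
```

```bash
python3 -m inch '[[0,0,0.001,0,0,0.006,1],[0,0,0.001,0,0,0,1],[0,0,0.001,0,0,0,1]]'
python3 -m inch '[[0,0,0.001,0,0,0,1],[0,0,0.001,0,0,0,1]]'
python3 -m inch '[[0,0,0.001,0,0,0,1],[0,0,0,0,0,0,1]]'
```

```text
clock: 7.85
position: [0.6428, -0.2068, 0.0207]
tool_rot: [3.141, -0.0, 0.147]
force: [-0.1, -0.3, 0.5]
grip_width: 0.0004
finger_force: 0.0
clock: 8.05
position: [0.6426, -0.2067, 0.0183]
tool_rot: [3.142, -0.0, 0.147]
force: [0.3, 0.9, -0.7]
grip_width: -0.0003
finger_force: 0.0
clock: 8.25
position: [0.6426, -0.2066, 0.0172]
tool_rot: [-3.141, 0.0, 0.147]
force: [-0.6, 0.7, 0.4]
grip_width: -0.0
finger_force: 0.0
```

```bash
python3 -m inch '[[0,0,0.001,0,0,0,1],[0,0,0.001,0,0,0,1],[0,0,0,0,0,0,1]]'
python3 -m inch '[[0,0,0.001,0,0,0,1],[0,0,0.001,0,0,0,1],[0,0,0,0,0,0,1]]'
python3 - <<'E'
from h import *
a=grab_frame('wrist');cv2.imwrite('pics/w2.png',a[:,:,::-1])
E
```

```text
clock: 8.55
position: [0.6431, -0.2074, 0.016]
tool_rot: [3.14, -0.001, 0.147]
force: [-0.7, -1.9, 8.5]
grip_width: 0.0001
finger_force: 3.8
clock: 8.85
position: [0.6438, -0.2085, 0.0152]
tool_rot: [3.139, -0.003, 0.146]
force: [-0.9, -3.0, 19.7]
grip_width: -0.0
finger_force: 9.8
```

View pics/w2.png

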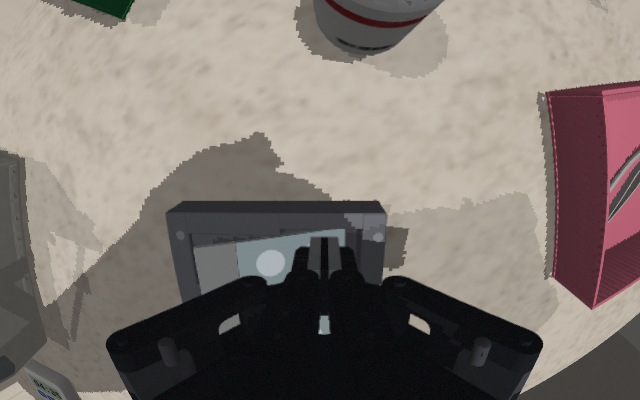

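The wrist view shows the pressed slide at (270,263), tipped under the shut fingers. I'll lift and look at the result while moving to the next well.

```bash
python3 -m inch '[[0,0,-0.01,0,0,0,1],[0,0,-0.02,0,0,0,1],[-0.02,0,0,0,0,0,1],[-0.024,0,0,0,0,0,1],[0,0,0,0,0,0,1]]'
python3 - <<'E'
from h import *
a=grab_frame('wrist');cv2.imwrite('pics/w3.png',a[:,:,::-1])
o=np.array([.5732,-.1893]);u=np.array([.1463,-.9892]);v=np.array([.9892,.1463])
go([*(o+.028*u+.022*v),.0165],[np.pi,0,.147])
E
```

```text
clock: 9.4
position: [0.5968, -0.214, 0.0447]
tool_rot: [-3.141, 0.001, 0.145]
force: [0.9, -0.0, 0.5]
grip_width: -0.0002
finger_force: 0.0
go [0.0005 0.0004 0.0282] [-0.    -0.    -0.001]
```

View pics/w3.png

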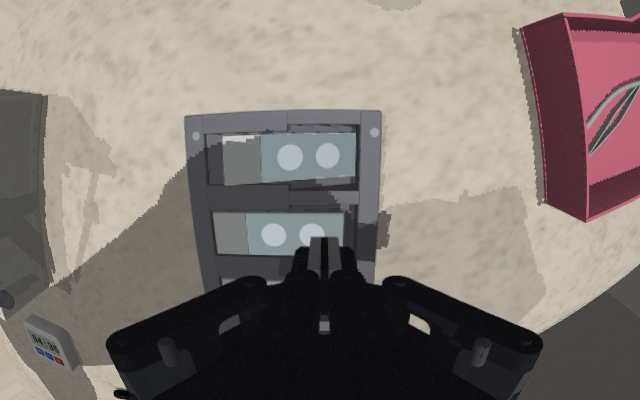

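The first slide (290,157) has slid right to its end wall and stays tipped; the next (270,235) is still flat. I'll press the other three the same way.

```bash
python3 -m inch '[[0,0,0.015,0,0,0,1],[0,0,0.006,0,0,0,1],[0,0,0.004,0,0,0,1],[0,0,0.003,0,0,0,1],[0,0,0.001,0,0,0,1]]'
python3 -m inch '[[0,0,-0.01,0,0,0,1],[0,0,-0.02,0,0,0,1],[-0.022,0,0,0,0,0,1],[-0.022,0,0,0,0,0,1],[0,0,0.01,0,0,0,1]]' >/dev/null
python3 -m inch '[[0,0,0.006,0,0,0,1],[0,0,0.006,0,0,0,1],[0,0,0.004,0,0,0,1],[0,0,0.003,0,0,0,1],[0,0,0.001,0,0,0,1]]'
python3 -m inch '[[0,0,-0.01,0,0,0,1],[0,0,-0.02,0,0,0,1],[-0.022,0,0,0,0,0,1],[-0.022,0,0,0,0,0,1],[0,0,0.01,0,0,0,1]]' >/dev/null
python3 -m inch '[[0,0,0.006,0,0,0,1],[0,0,0.006,0,0,0,1],[0,0,0.004,0,0,0,1],[0,0,0.003,0,0,0,1],[0,0,0.001,0,0,0,1]]'
```

```text
clock: 9.95
position: [0.6, -0.2146, 0.0153]
tool_rot: [3.139, -0.002, 0.146]
force: [-1.6, -2.9, 21.0]
grip_width: 0.0002
finger_force: 10.1
clock: 10.95
position: [0.5567, -0.221, 0.0152]
tool_rot: [3.139, -0.002, 0.146]
force: [-1.0, -3.1, 23.2]
grip_width: -0.0004
finger_force: 11.2
clock: 11.95
position: [0.5131, -0.2275, 0.0151]
tool_rot: [3.139, -0.002, 0.146]
force: [-1.0, -3.3, 25.0]
grip_width: -0.0002
finger_force: 12.2
```

```bash
python3 -m inch '[[0,0,-0.03,0,0,0,1],[0.022,-0.0227,-0.03,0,0,0,1],[0.022,-0.0227,-0.03,0,0,0,1],[0.022,-0.0227,-0.03,0,0,0,0.5],[0,0,-0.01,0,0,-0.145,0.5]]' >/dev/null
python3 -m inch '[[0,0,0,0,0,-0.145,0.5],[0,0,0,0,0,-0.145,0.5],[0,0,0,0,0,-0.145,0.5],[0,0,0,0,0,-0.145,0.5],[0,0,0,0,0,-0.145,0.5]]' > /dev/null
python3 -m inch '[[0,0,0,0,0,-0.145,0.5],[0,0,0,0,0,-0.145,0.5],[0,0,0,0,0,-0.145,0.5],[0,0,0,0,0,-0.145,0.5],[0,0,0,0,0,-0.12,0.5]]'
python3 - <<'E'
from tray import *
a,k=fit();cv2.imwrite('pics/w4.png',a[:,:,::-1]);print(telemetry.observe()['qpos'].round(2))
E
```

```text
clock: 13.45
position: [0.5676, -0.149, 0.1442]
tool_rot: [3.142, 0.0, 1.723]
force: [-1.0, -0.2, -0.9]
grip_width: 0.0431
finger_force: 0.0
tray [ 0.5727 -0.1864] yaw -1.4189 size [183.2 114.5]
frosted_1 [-12.2  24.5] 0.8 [349.4 222.1]
frosted_1 [-13.6 -23.9] 0.79 [296.1 220.5]
frosted_1 [-17.  -69.2] 0.75 [247.3 216.7]
frosted_1 [-9.8 73. ] 0.68 [401.1 224.1]
slide_1 [  9.4 -22.2] 0.92 [298.7 243.8]
slide_1 [ 11.8 -69. ] 0.75 [250.  245.3]
slide_1 [11.9 66.6] 0.68 [392.7 245.7]
slide_1 [11.5 19.5] 0.57 [343.3 245.9]
seat_edge [5.5 0.2] 0.82 [322.7 240.1]
[-0.12  0.6   0.4   1.8  -0.31  0.8   0.58]
```

View pics/w4.png

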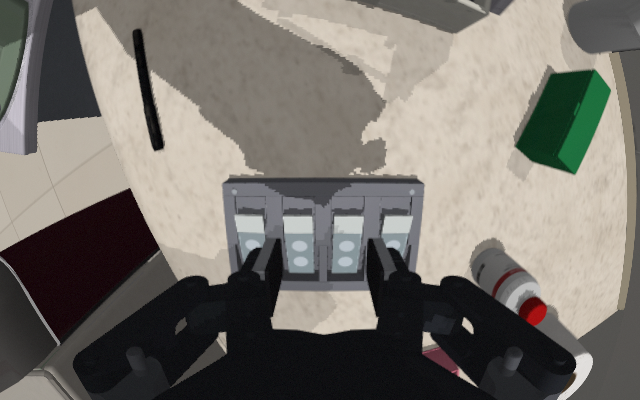

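All four slides are tipped: their frosted ends stand at row ~220, and the tray hasn't moved. Taking the right-hand one (y=+66) first.

```bash
cat > tgt.py <<'E'
import sys
from h import *
u=np.array([.1487,-.9889]);v=np.array([.9889,.1487]);o=np.array([.573,-.189])
x,y,z=map(float,sys.argv[1:4])
go([*(o+x/1000*u+y/1000*v),z/1000],[np.pi,0,1.7201])
E
python3 tgt.py -17 67 50
```

```text
go [-0.0229  0.0667  0.0942] [-0.     0.    -0.007]
```

```bash
python3 -m inch '[[-0.008,0.022,0.03,0,0,0,0.6],[-0.008,0.022,0.03,0,0,0,0.6],[-0.007,0.0227,0.03,0,0,0,0.6],[0,0,0.004,0,0,0,0.6],[0,0,0,0,0,0,0.6]]'
python3 tgt.py -17 67 24.5
python3 - <<'E'
from h import *
a=grab_frame('wrist');cv2.imwrite('pics/w5.png',cv2.resize(a[150:350,200:440,::-1],None,fx=2.5,fy=2.5))
E
```

```text
clock: 14.2
position: [0.6359, -0.162, 0.0491]
tool_rot: [-3.139, -0.0, 1.715]
force: [-0.5, 0.3, 0.4]
grip_width: 0.0341
finger_force: 0.0
go [-0.0003  0.0009  0.0246] [-0.002 -0.    -0.005]
```

View pics/w5.png

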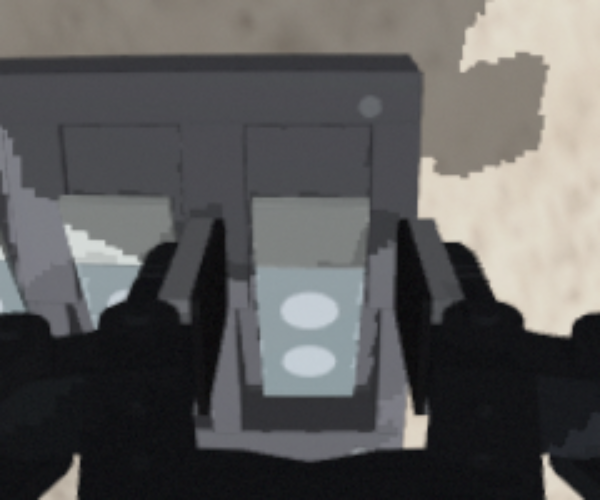

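Fingers straddle the slide evenly (tips at columns 222 and 398, slide centre 310). Descending and closing.

```bash
python3 -c "
from h import *
q=onz('wrist',(324,229),.0345)[:2]-np.array([.573,-.189]);u=np.array([.1487,-.9889]);v=np.array([.9889,.1487]);print(q@u,q@v)"
python3 -m inch '[[0,0.0005,0.012,0,0,-0.005,0.6],[0,0,0.008,0,0,0,0.6],[0,0,0.0035,0,0,0,0.6],[0,0,0,0,0,0,0.6],[0,0,0,0,0,0,0.8]]' 25
python3 -m inch '[[0,0,0,0,0,0,0.8],[0,0,0,0,0,0,0.8],[0,0,0,0,0,0,0.8]]'
```

```text
-0.025450930444165746 0.06733542721935222
clock: 14.75
position: [0.6372, -0.162, 0.0271]
tool_rot: [3.141, 0.0, 1.722]
force: [0.2, -0.2, -0.1]
grip_width: 0.0245
finger_force: 24.5
clock: 15.05
position: [0.6372, -0.162, 0.027]
tool_rot: [3.141, 0.0, 1.722]
force: [-0.9, -0.1, 0.3]
grip_width: 0.0245
finger_force: 24.6
```

```bash
python3 -m inch '[[0.0046,0,-0.0019,0,0,0,0.8],[0.0046,0,-0.0019,0,0,0,0.8],[0.0046,0,-0.0019,0,0,0,0.8],[0,0,-0.01,0,0,0,0.8],[0,0,-0.03,0,0,0,0.8]]'
python3 -m inch '[[0,0,-0.04,0,0,0,0.8],[0,0,-0.04,0,0,0,0.8],[0,0,-0.02,0,0,0,0.8]]'
python3 - <<'E'
from h import *
a=grab_frame('wrist');cv2.imwrite('pics/w6.png',a[:,:,::-1])
E
```

```text
clock: 15.55
position: [0.6338, -0.1476, 0.0715]
tool_rot: [-3.138, -0.001, 1.722]
force: [-1.1, 0.2, 0.1]
grip_width: 0.0247
finger_force: 24.6
clock: 15.85
position: [0.6361, -0.1488, 0.1768]
tool_rot: [3.138, 0.001, 1.721]
force: [-0.4, 0.0, -1.4]
grip_width: 0.0244
finger_force: 24.6
```

View pics/w6.png

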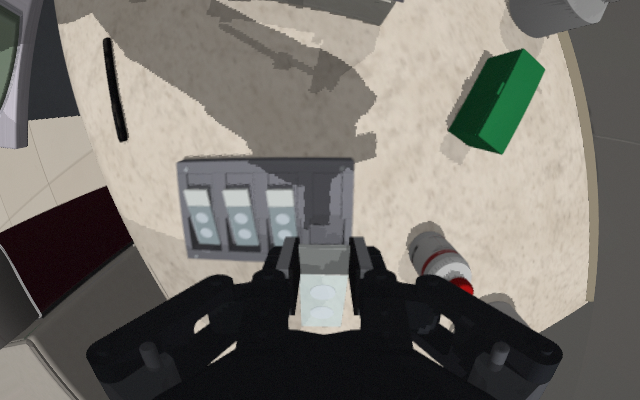

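The slide is held level across the pads (frosted end 300–348, row 248–275), and the other three remain tipped. Now to the warmer.

```bash
python3 -m inch '[[0.0413,-0.0147,-0.009,0,0,0,0.8],[0.0413,-0.0147,-0.009,0,0,0,0.8],[0.0413,-0.0147,-0.009,0,0,0,0.8],[0.0413,-0.0147,-0.009,0,0,0,0.8],[0.0413,-0.0147,-0.009,0,0,0,0.8]]' >/dev/null
python3 -m inch '[[0.0413,-0.0147,-0.009,0,0,0,0.8],[0.0413,-0.0147,-0.009,0,0,0,0.8],[0.0413,-0.0147,-0.009,0,0,0,0.8],[0,0,0,0,0,-0.1365,0.8],[0,0,0,0,0,-0.1365,0.8]]' >/dev/null
python3 -m inch '[[0,0,0,0,0,-0.1365,0.8],[0,0,0,0,0,-0.1365,0.8],[0,0,0,0,0,-0.1365,0.8],[0,0,0,0,0,-0.1365,0.8],[0,0,0,0,0,-0.1365,0.8]]' >/dev/null
python3 -m inch '[[0,0,0,0,0,-0.1365,0.8],[0,0,0,0,0,-0.1365,0.8],[0,0,0,0,0,0,0.8]]'
python3 - <<'E'
from h import *
k=calibration('wrist');a=grab_frame('wrist');cv2.imwrite('pics/w7.png',a[:,:,::-1])
print(telemetry.observe()['qpos'].round(2))
for n,z in(('lane_1',.052),('hood_handle',.283),('stay_knuckle',.15),('hood_hinge',.075),('slide_warmer',0)):
  for x in landmark_of(n,'wrist')[:5]:print(n,np.round(x['xy'],1),round(x['score'],2),onz('wrist',x['xy'],z,k).round(4))
E
```

```text
clock: 17.7
position: [0.4692, 0.1604, 0.2449]
tool_rot: [3.141, 0.0, 2.953]
force: [0.3, 0.8, -0.7]
grip_width: 0.0249
finger_force: 24.6
[-0.6   0.3   0.18  1.93 -0.07  0.92  1.  ]
lane_1 [398.7 270.6] 0.77 [0.6012 0.2311 0.052 ]
lane_1 [355.3 276.2] 0.68 [0.5972 0.1765 0.052 ]
hood_handle [398.3 270. ] 0.35 [0.4646 0.1914 0.283 ]
hood_hinge [340.5 345.7] 0.72 [0.687  0.1421 0.075 ]
hood_hinge [167.2 299. ] 0.65 [ 0.5824 -0.071   0.075 ]
slide_warmer [330.8 258.6] 0.85 [0.5926 0.1476 0.    ]
```

View pics/w7.png

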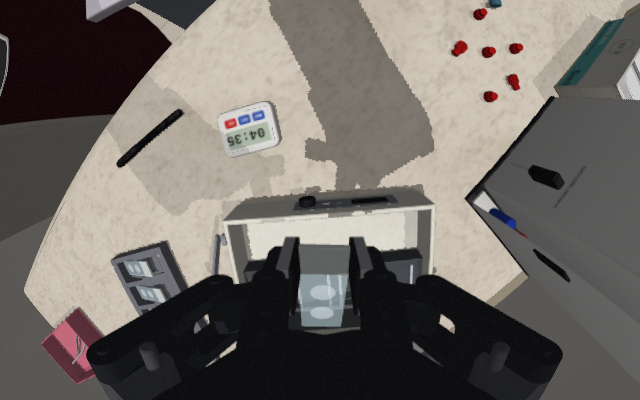

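Wrist view over the warmer: its front rim corners are at (224,221) and (434,206), and the platform's front edge is near row 255. I'll zoom in for exact edges.

Run:
```python
import cv2
a=cv2.imread('pics/w7.png')[175:300,205:450]
cv2.imwrite('pics/w8.png',cv2.resize(a,None,fx=3.2,fy=3.2,interpolation=cv2.INTER_CUBIC))
```

```text
(no output)
```

View pics/w8.png

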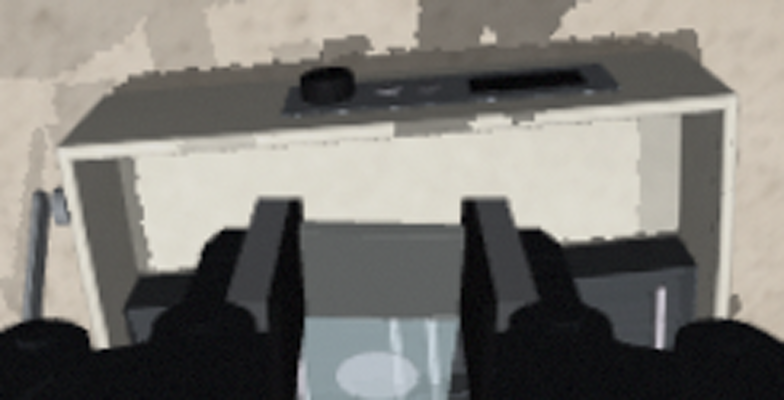

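Run:
```python
from h import *
# calibration pose unchanged since picture (arm at rest)
A=onz('wrist',(224.7,221.3),.075);B=onz('wrist',(434.7,204.1),.075)
C=onz('wrist',(245.6,270),.052);D=onz('wrist',(421.6,257.5),.052);E=onz('wrist',(205+660/3.2,175+292/3.2),.056)
print(A,B,np.linalg.norm(A-B),C,D,np.linalg.norm(C-D),E)
y=(B-A)[:2];y/=np.linalg.norm(y);y2=(D-C)[:2];y2/=np.linalg.norm(y2)
print('yaw',np.arctan2(-y[0],y[1]),np.arctan2(-y2[0],y2[1]))
x=np.array([y[1],-y[0]])
print('o',(A+B)[:2]/2+.09*x,(C+D)[:2]/2+.014*x)
for cam in('top','scene'):
  grab_frame(cam)
  for q in landmark_of('stay_knuckle',cam)[:2]:print(cam,q)
  for q in landmark_of('hood_handle',cam)[:1]:print(cam,q)
m=outline_of('slide_warmer','top')[0]['region']
# known wrist held slide corners (frosted far end, top face)
for uv in((205+300/3.2,175+222/3.2),(205+463/3.2,175+225/3.2)):
  o,v=ray('wrist',uv);p,R=pose();o=R.inv().apply(o-p);v=R.inv().apply(v)
  for t in(-.0125,.0125):print('tool-frame hit',(o+v*(t-o[1])/v[1]).round(4))
```

```text
[0.49068794 0.04594262 0.075     ] [0.51551036 0.27610576 0.075     ] 0.23149777459579812 [0.56398214 0.04381371 0.052     ] [0.58962488 0.26147548 0.052     ] 0.21916704593129535 [0.5964307  0.24634869 0.056     ]
yaw -0.10743185293655284 -0.11726950228716466
o [0.59258028 0.15137391] [0.5907228  0.15114344]
top {'xy': [300.5, 193.0], 'score': 0.43}
top {'xy': [297.7, 189.8], 'score': 0.61}
scene {'xy': [300.2, 221.4], 'score': 0.55}
scene {'xy': [342.9, 237.2], 'score': 0.31}
scene {'xy': [245.3, 181.5], 'score': 0.72}
tool-frame hit [ 0.0003 -0.0125  0.0104]
tool-frame hit [ 0.1241  0.0125 -0.2731]
tool-frame hit [ 0.1316 -0.0125 -0.2891]
tool-frame hit [ 0.0109  0.0125 -0.0149]
```

```bash
cat > tw.py <<'E'
import sys
from h import *
ow=np.array([.5935,.1515]);yw=-.112;xw=np.array([np.cos(yw),np.sin(yw)]);vw=np.array([-xw[1],xw[0]])
def tw(x,y,z,dx=28.7,dz=1.5,lean=-.384):
    R=(Ro.from_euler('xyz',[np.pi,0,yw+np.pi])*Ro.from_rotvec([0,lean,0])).as_euler('xyz')
    go([*(ow+(x-dx)/1000*xw+y/1000*vw),(z-dz)/1000],R)
if __name__=='__main__':tw(*map(float,sys.argv[1:]))
E
python3 -m inch '[[0,0,0,0,0,-0.077,0.8],[0,0,0,0,-0.128,0,0.8],[0,0,0,0,-0.128,0,0.8],[0,0,0,0,-0.128,0,0.8],[0,0,0,0,0,0,0.8]]'
python3 tw.py -2 78 80
```

```text
clock: 18.85
position: [0.4678, 0.1599, 0.244]
tool_rot: [-3.137, 0.365, 3.028]
force: [-0.5, 0.3, -0.5]
grip_width: 0.0247
finger_force: 24.6
go [-0.0299  0.0847  0.1881] [-0.005 -0.019 -0.001]
```

```bash
python3 -m inch '[[-0.006,0.017,0.0376,0,0,0,0.8],[-0.006,0.017,0.0376,0,0,0,0.8],[-0.006,0.017,0.0376,0,0,0,0.8],[-0.006,0.017,0.0376,0,0,0,0.8],[-0.006,0.017,0.0376,0,-0.01,0,0.8]]' >/dev/null
python3 -m inch '[[0,0,0,0,0,0,0.8],[0,0,0,0,0,0,0.8]]'
python3 tw.py -2 78 80
python3 - <<'E'
from h import *
a=grab_frame('wrist');cv2.imwrite('pics/w9.png',cv2.resize(a[60:360,140:540,::-1],None,fx=2,fy=2,interpolation=2))
E
```

```text
clock: 19.55
position: [0.5738, 0.2311, 0.0779]
tool_rot: [-3.135, 0.371, 3.026]
force: [0.3, -0.2, 0.2]
grip_width: 0.0244
finger_force: 24.7
go [ 0.0018  0.0011 -0.0014] [-0.008 -0.013 -0.003]
```

View pics/w9.png

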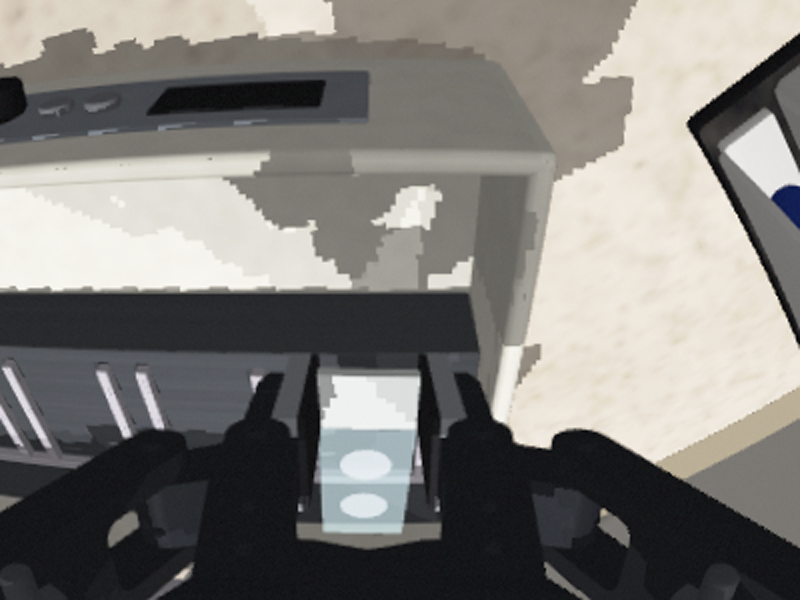

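View: slide held straight, platform front edge at crop row ~352, rib fronts at (103,363), (143,367), (253,375), and the front right rim corner at (553,155). Fitting the warmer pose to these.

Run:
```python
from h import *
from scipy.optimize import least_squares
px=[(553,155),(478,356),(103,363),(143,367),(253,374),(10,361)]
P=[(-90,119,75),(-14,113,52),(-8,-7,56),(-8,7,56),(-8,45,56),(-8,-45,56)]
px=np.array(px)/2+[140,60];P=np.array(P)/1000
k=calibration('wrist')
def f(t,z=0):
    R=Ro.from_euler('z',t[2]);return np.concatenate([proj('wrist',R.apply(p)+[t[0],t[1],t[3] if len(t)>3 else 0],k)-q for p,q in zip(P,px)])
for t0 in([.5935,.1515,-.112],[.5935,.1515,-.112,0]):
    r=least_squares(f,t0,loss='soft_l1');print(r.x.round(4),f(r.x).reshape(-1,2).round(1).tolist())
# held slide in tool frame: fit slide corners (top face) : frosted far L/R, clear L/R
s=np.array([(318,374),(418,376),(323,531),(404,531)])/2+[140,60]
p,R=pose()
S=np.array([(-38,13,3),(-38,-13,3),(38,13,3),(38,-13,3)])/1000
def g(t):
    Q=Ro.from_euler('xyz',[t[3],t[4],-.112]);return np.concatenate([proj('wrist',Q.apply(c*[1,1,1])+t[:3],k)-q for c,q in zip(S,s)])
r=least_squares(g,[*(p+[.0287,0,.0015]),0,0]);print(r.x.round(4),p,g(r.x).round(1))
```

```text
[ 0.5916  0.1498 -0.12  ] [[4.5, -0.1], [0.4, -2.0], [-2.4, 2.7], [-2.8, 1.6], [0.5, 0.1], [-3.8, 0.8]]
[ 0.5941  0.1493 -0.1155 -0.0037] [[0.4, 0.4], [-1.1, -3.7], [0.1, 1.6], [-0.5, 0.4], [1.5, -1.5], [-0.5, 0.1]]
[ 0.6104  0.2273  0.0797  3.1577 -0.0216] [0.57387636 0.23114101 0.07914237] [-1.9  0.2 -0.9 -0.3  3.1 -0.2  0.5  0.4]
```

Run:
```python
from h import *
from scipy.optimize import least_squares
s=np.array([(318,374),(418,376),(323,531),(404,531),(320,428),(416,429)])/2+[140,60]
p,R=pose();k=calibration('wrist')
S=np.array([(-38,-13,3),(-38,13,3),(38,-13,3),(38,13,3),(-18,-13,3),(-18,13,3)])/1000
def g(t):
    Q=Ro.from_euler('xyz',[0,t[3],t[4]]);return np.concatenate([proj('wrist',Q.apply(c*[1,-1,1] if 0 else c)+t[:3],k)-q for c,q in zip(S,s)])
r=least_squares(g,[*(p+[.0287,0,.0015]),0,-.112]);d=r.x[:3]-p
print(r.x.round(4),p,g(r.x).round(1));print('fwd',d[0]*np.cos(.112)-d[1]*np.sin(.112),'up',d[2])
for i,n in((0,'f'),(2,'c')):
  for z in(.078,.081,.084):print(n,z,(onz('wrist',(s[i]+s[i+1])/2,z)-p)[0])
```

```text
[ 0.6091  0.2274  0.075  -0.012  -0.1379] [0.57387636 0.23114101 0.07914237] [-0.6  0.5  1.2  0.3  1.3 -0.1 -1.   0.5 -0.2 -0.8 -0.7 -0.5]
fwd 0.035444874261746785 up -0.00410147315881608
f 0.078 -0.0032269658188510686
f 0.081 -0.006253358704702117
f 0.084 -0.009279751590553165
c 0.078 0.07312427404766764
c 0.081 0.06799201765723539
c 0.084 0.06285976126680326
```

```bash
python3 -m inch '[[0.0045,-0.001,0.0066,0,0,0,0.8],[0.0045,0,0.007,0,0,0,0.8],[0.0044,0,0.007,0,0,0,0.8],[0,0,0,0,0,0,0.8]]'
python3 -m inch '[[0.0005,0,0.0014,0,0,0,0.8],[0,0,0,0,0,0,0.8]]' | head -4
python3 -m inch '[[0.0005,0,0.0014,0,0,0,0.8],[0,0,0,0,0,0,0.8]]' | head -4
```

```text
clock: 20.0
position: [0.5676, 0.2315, 0.0539]
tool_rot: [-3.136, 0.372, 3.027]
force: [0.1, 0.3, -0.8]
grip_width: 0.0247
finger_force: 24.7
clock: 20.2
position: [0.5686, 0.2316, 0.0534]
tool_rot: [-3.137, 0.373, 3.026]
force: [-0.2, 0.2, 0.3]
clock: 20.4
position: [0.5686, 0.2315, 0.0518]
tool_rot: [-3.137, 0.373, 3.026]
force: [0.3, 0.5, 0.3]
```

```bash
python3 -m inch '[[0.0004,0,0.001,0,0,0,0.8],[0,0,0,0,0,0,0.8]]' | head -4
python3 -m inch '[[0.0004,0,0.001,0,0,0,0.8],[0,0,0,0,0,0,0.8]]' | head -4
python3 - <<'E'
from h import *
a=grab_frame('wrist');cv2.imwrite('pics/w10.png',cv2.resize(a[160:340,200:480,::-1],None,fx=2.8,fy=2.8,interpolation=2))
E
```

```text
clock: 20.6
position: [0.5686, 0.2315, 0.0507]
tool_rot: [-3.137, 0.373, 3.026]
force: [0.5, 0.7, 0.2]
clock: 20.8
position: [0.5686, 0.2316, 0.0497]
tool_rot: [-3.137, 0.373, 3.026]
force: [-1.5, 0.2, 4.7]
```

View pics/w10.png

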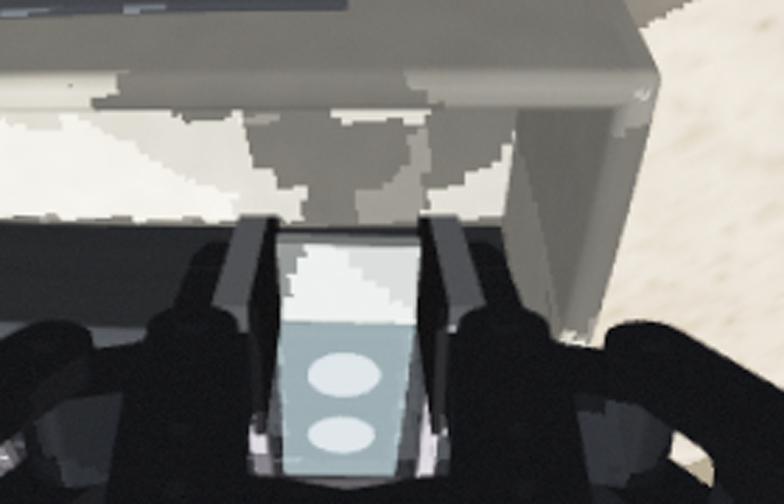

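The slide lies between its ribs (ribs at columns 260 and 430, slide 282–400) and just touches. Releasing.

```bash
python3 -m inch '[[-0.0003,0,-0.0006,0,0,0,0.8],[0,0,0,0,0,0,0.7],[0,0,0,0,0,0,0.6],[0,0,0,0,0,0,0.6],[0,0,0,0,0,0,0.6]]'
python3 -m inch '[[-0.0036,0,-0.0093,0,0,0,0.6],[-0.0108,0,-0.028,0,0,0,0.6],[-0.0108,0,-0.028,0,0,0,0.6],[0.01,-0.01,-0.028,0,0,0,0.6],[0,0,0,0,0,0,0.6]]'
python3 - <<'E'
from h import *
a=grab_frame('wrist');cv2.imwrite('pics/w11.png',cv2.resize(a[120:360,150:470,::-1],None,fx=2.5,fy=2.5,interpolation=2))
for n in('slide_1','frosted_1','lane_1'):
  for q in landmark_of(n,'wrist')[:4]:
    d=onz('wrist',q['xy'],.053)[:2]-[.5941,.1496];print(n,np.round(q['xy']),round(q['score'],2),d@[.9934,-.115],d@[.115,.9934])
E
```

```text
clock: 21.35
position: [0.5686, 0.2315, 0.0503]
tool_rot: [-3.137, 0.373, 3.026]
force: [0.7, -0.6, 0.5]
grip_width: 0.0343
finger_force: 0.0
clock: 21.85
position: [0.5474, 0.2238, 0.1462]
tool_rot: [-3.14, 0.375, 3.024]
force: [0.7, -0.5, -1.9]
grip_width: 0.0343
finger_force: 0.0
slide_1 [337. 213.] 0.77 -0.007262346565249687 0.08025333654104795
slide_1 [ 59. 218.] 0.62 0.00528827587236085 -0.2333524101904349
slide_1 [ 76. 242.] 0.57 0.042073898640756106 -0.22780110367033504
frosted_1 [ 50. 194.] 0.76 -0.028610571874864734 -0.22786911293824755
frosted_1 [338. 185.] 0.76 -0.0350285518396097 0.08026319385950514
frosted_1 [ 66. 222.] 0.65 0.010734147007338072 -0.22309102624802818
frosted_1 [ 87. 247.] 0.53 0.0493963422289685 -0.21185656728899235
lane_1 [214. 214.] 0.98 -0.006602969554921845 -0.02477126496106652
lane_1 [166. 215.] 0.56 -0.004559257988915353 -0.07369371705077428
lane_1 [ 82. 300.] 0.43 0.17439443260082452 -0.30978042132500827
```

View pics/w11.png

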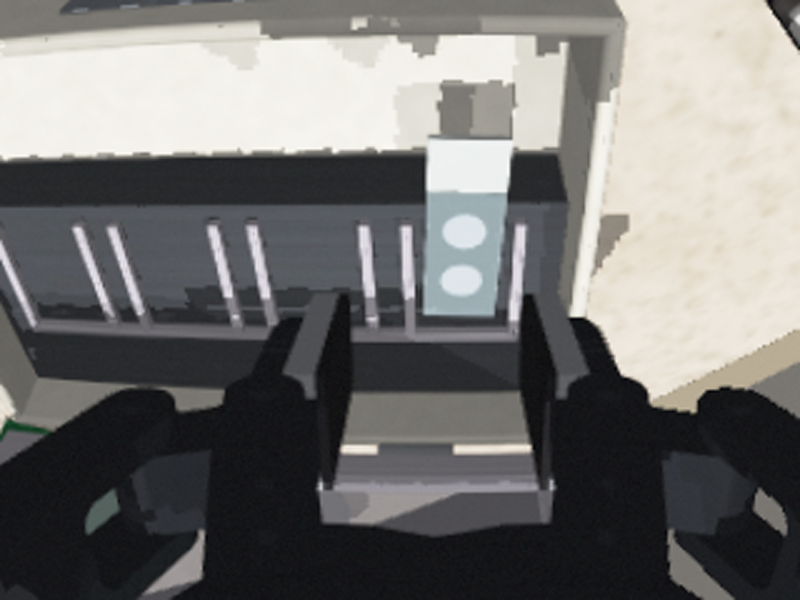

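Slide 1 lies in lane 4 (crop 427–505 × 136–315), between its ribs and about 5 mm short of the cross rib, with the frosted end past the edge. Back to the tray for the next one.

```bash
sed -i 's/\.5935,\.1515/.5935,.150/' tw.py
python3 -m inch '[[0.005,0,-0.04,0,0.125,0,0.6],[0.01,0,-0.03,0,0.125,0,0.6],[0.02,0,-0.02,0,0.125,0,0.6],[0.03,-0.02,0,0,0,0.145,0.6],[0,0,0,0,0,0.145,0.6]]' >/dev/null
python3 -m inch '[[0,0,0,0,0,0.145,0.6],[0,0,0,0,0,0.145,0.6],[0,0,0,0,0,0.145,0.6],[0,0,0,0,0,0.145,0.6],[0,0,0,0,0,0.145,0.6]]' >/dev/null
python3 -m inch '[[0,0,0,0,0,0.145,0.6],[0,0,0,0,0,0.145,0.6],[0,0,0,0,0,0,0.6]]'
python3 -c "
from h import *
go([.5676,-.149,.144],[np.pi,0,1.72])"
```

```text
clock: 23.35
position: [0.4626, 0.2141, 0.208]
tool_rot: [3.112, 0.017, 1.712]
force: [-0.1, -0.1, -0.2]
grip_width: 0.034
finger_force: 0.0
go [-0.3731  0.0507  0.0719] [ 0.029  0.017 -0.007]
```

```bash
python3 -m inch '[[-0.0415,0,0,0.029,0.017,-0.007,0.6],[-0.0415,0.004,0.005,0,0,0,0.6],[-0.0415,0.006,0.01,0,0,0,0.6],[-0.0415,0.006,0.01,0,0,0,0.6],[-0.0415,0.006,0.01,0,0,0,0.6]]' >/dev/null
python3 -m inch '[[-0.0415,0.007,0.01,0,0,0,0.6],[-0.0415,0.007,0.01,0,0,0,0.6],[-0.0415,0.007,0.01,0,0,0,0.6],[-0.0415,0.007,0.007,0,0,0,0.6],[0,0,0,0,0,0,0.6]]' 
python3 tray.py; python3 tgt.py -17 22.5 50
```

```text
clock: 24.35
position: [0.5679, -0.1538, 0.1356]
tool_rot: [-3.141, 0.001, 1.721]
force: [-1.0, 1.1, 0.7]
grip_width: 0.0343
finger_force: 0.0
tray [ 0.6221 -0.1324] yaw -1.4722 size [183.5 110.4]
frosted_1 [-19.3 -66.1] 0.73 [313.2 155.6]
frosted_1 [-16.8 -22. ] 0.71 [365.5 161.6]
frosted_1 [-17.3  26.4] 0.7 [420.4 164.9]
slide_1 [  8. -70.] 0.93 [307.1 187.3]
slide_1 [  7.4 -23. ] 0.81 [362.1 189.5]
slide_1 [ 9.2 19.5] 0.69 [409.5 194.1]
seat_edge [5.1 1.4] 0.94 [390.2 188.4]
go [-0.026   0.0208  0.0871] [ 0.001 -0.002  0.005]
```

The tray has been knocked to about (0.622, −0.132), yaw −1.472. I'll centre over it and measure again.

```bash
cat > tgt.py <<'E'
import sys
from h import *
T=[.6221,-.1324,-1.4722]
def tg(x,y,z):
    a=T[2];u=np.array([np.cos(a),np.sin(a)]);v=np.array([-u[1],u[0]])
    go([*(np.array(T[:2])+x/1000*u+y/1000*v),z/1000],[np.pi,0,a+np.pi])
if __name__=='__main__':tg(*map(float,sys.argv[1:]))
E
python3 tgt.py -30 0 140
```

```text
go [ 0.0356  0.0573 -0.0027] [ 0.001 -0.002  0.056]
```

```bash
python3 -m inch '[[0.018,0.028,0,0,0,0,0.6],[0.018,0.029,-0.003,0,0,0.056,0.6],[0,0,0,0,0,0,0.6],[0,0,0,0,0,0,0.6]]'
python3 tray.py; python3 tgt.py -17 22.5 50
```

```text
clock: 25.0
position: [0.6192, -0.1017, 0.1403]
tool_rot: [3.14, -0.001, 1.67]
force: [-0.2, -0.5, -0.4]
grip_width: 0.034
finger_force: 0.0
tray [ 0.6217 -0.1306] yaw -1.4763 size [185.2 114.5]
frosted_1 [-12.9 -21.4] 0.9 [298.5 213.5]
frosted_1 [-16.8 -66.9] 0.78 [248.3 208.9]
frosted_1 [-12.6  24.6] 0.56 [350.3 214.1]
slide_1 [ 11.7 -68.8] 0.97 [248.5 238.2]
slide_1 [  8.6 -21.5] 0.69 [298.9 236. ]
slide_1 [10.6 21.1] 0.6 [345.6 238.2]
slide_1 [-14.7 -23.3] 0.48 [296.3 211.5]
seat_edge [6.  0.9] 0.85 [323.5 233.5]
go [-0.0117  0.0231  0.0906] [ 0.001 -0.001 -0.004]
```

```bash
sed -i 's/^T=.*/T=[.6219,-.1331,-1.475]/' tgt.py; python3 tgt.py -17 23 50
python3 -m inch '[[-0.0047,0.0075,0.03,0,0,-0.004,0.6],[-0.0047,0.0075,0.03,0,0,0,0.6],[-0.0046,0.008,0.03,0,0,0,0.6],[0,0,0,0,0,0,0.6],[0,0,0,0,0,0,0.6]]'
python3 tgt.py -17 23 26
python3 - <<'E'
from h import *
from tgt import T
grab_frame('wrist');a=T[2];u=np.array([np.cos(a),np.sin(a)]);v=np.array([-u[1],u[0]])
for n in('frosted_1','slide_1'):
  for q in landmark_of(n,'wrist')[:3]:
    d=onz('wrist',q['xy'],.0305 if n[0]=='f' else .019)[:2]-T[:2];print(n,np.round(q['xy']),round(q['score'],2),d@u,d@v)
for o in outline_of('slide_1','wrist')[:3]:print(np.round(o['rect']),round(o['score'],2))
E
```

```text
go [-0.0124  0.0234  0.0906] [ 0.001 -0.001 -0.001]
clock: 25.75
position: [0.6429, -0.1155, 0.0508]
tool_rot: [3.141, -0.001, 1.67]
force: [0.4, -0.5, 0.3]
grip_width: 0.0343
finger_force: 0.0
go [0.0015 0.0004 0.0248] [ 0.001 -0.001  0.003]
frosted_1 [176. 230.] 0.97 -0.019697211628486862 -0.06661547955996334
frosted_1 [244. 236.] 0.97 -0.017251322509601232 -0.02207854850623138
frosted_1 [325. 236.] 0.6 -0.017761632936162577 0.024788775306320503
slide_1 [255. 264.] 0.95 0.006929748210984024 -0.019627178282641027
slide_1 [323. 268.] 0.87 0.00871220899219356 0.024110805833034998
slide_1 [190. 266.] 0.74 0.010715105923235794 -0.06587047545909569
[226. 223. 273. 279.] 0.97
[301. 221. 352. 305.] 0.87
```

```bash
python3 -m inch '[[0.002,0.0015,0.012,0,0,0,0.6],[0,0,0.008,0,0,0,0.6],[0,0,0.0045,0,0,0,0.6],[0,0,0,0,0,0,0.6],[0,0,0,0,0,0,0.8]]' 25
python3 -m inch '[[0,0,0,0,0,0,0.8],[0,0,0,0,0,0,0.8]]'; python3 tgt.py -17 23 26
python3 -m inch '[[0.0046,0,-0.0019,0,0,0,0.8],[0.0046,0,-0.0019,0,0,0,0.8],[0.0046,0,-0.0019,0,0,0,0.8],[0,0,-0.01,0,0,0,0.8],[0,0,-0.03,0,0,0,0.8]]'
python3 -m inch '[[0,0,-0.04,0,0,0,0.8],[0,0,-0.04,0,0,0,0.8],[0,0,-0.04,0,0,0,0.8],[0,0,0,0,0,0,0.8]]'
python3 -c "
from h import *
go([.469,.13,.23],[np.pi,0,1.72])"
```

```text
clock: 26.45
position: [0.6443, -0.113, 0.0257]
tool_rot: [3.141, -0.001, 1.67]
force: [-2.1, 0.4, 0.3]
grip_width: 0.0247
finger_force: 24.5
clock: 26.65
position: [0.6445, -0.1131, 0.026]
tool_rot: [3.141, -0.001, 1.67]
force: [-2.6, -0.8, -0.2]
grip_width: 0.0245
finger_force: 24.5
go [-0.0008 -0.0014  0.    ] [ 0.001 -0.001  0.003]
clock: 27.15
position: [0.6421, -0.0986, 0.0707]
tool_rot: [-3.14, -0.002, 1.671]
force: [-0.5, 0.1, 0.3]
grip_width: 0.0246
finger_force: 24.6
clock: 27.55
position: [0.6456, -0.1, 0.1981]
tool_rot: [3.132, 0.001, 1.67]
force: [-0.1, -1.1, -0.4]
grip_width: 0.0249
finger_force: 24.6
go [ 0.2463 -0.1527 -0.0336] [ 0.01   0.001 -0.05 ]
```

```bash
python3 -m inch '[[0.01,-0.045,-0.011,0,0,0,0.8],[0.01,-0.045,-0.011,0,0,0,0.8],[0.01,-0.045,-0.011,0,0,0,0.8],[0.043,-0.0035,0,0,0,0,0.8],[0.043,-0.0035,0,0,0,0,0.8]]' >/dev/null
python3 -m inch '[[0.043,-0.0035,0,0,0,0,0.8],[0.043,-0.0035,0,0,0,0,0.8],[0.043,-0.0035,0,0,0,0,0.8],[0,0,0,0,0,-0.136,0.8],[0,0,0,0,0,-0.136,0.8]]' >/dev/null
python3 -m inch '[[0,0,0,0,0,-0.136,0.8],[0,0,0,0,0,-0.136,0.8],[0,0,0,0,0,-0.136,0.8],[0,0,0,0,0,-0.136,0.8],[0,0,0,0,0,-0.136,0.8]]' >/dev/null
python3 -m inch '[[0,0,0,0,0,-0.136,0.8],[0,0,0,0,0,-0.136,0.8],[0,0,0,0,0,-0.136,0.8],[0,0,0,0,-0.128,0,0.8],[0,0,0,0,-0.128,0,0.8]]' >/dev/null
python3 -m inch '[[0,0,0,0,-0.128,0,0.8],[0,0,0,0,0,0,0.8]]' 
python3 tw.py 0 26 80 29 2.6
```

```text
clock: 29.75
position: [0.4662, 0.128, 0.2247]
tool_rot: [-3.137, 0.36, 3.03]
force: [-0.9, -0.8, 0.0]
grip_width: 0.0249
finger_force: 24.6
go [-0.0371  0.0628  0.171 ] [-0.004 -0.024  0.   ]
```

```bash
python3 -m inch '[[-0.0073,0.0126,0.034,0,-0.013,0,0.8],[-0.0073,0.0126,0.034,0,0,0,0.8],[-0.0073,0.0126,0.034,0,0,0,0.8],[-0.0073,0.0125,0.034,0,0,0,0.8],[-0.0073,0.0125,0.034,0,0,0,0.8]]' >/dev/null
python3 -m inch '[[0,0,0,0,0,0,0.8],[0,0,0,0,0,0,0.8]]'
python3 tw.py 0 26 52.5 29 2.6
cat > vis.py <<'E'
from h import *
W=np.array([.5941,.1496]);X=np.array([.9934,-.115]);Y=np.array([.115,.9934])
grab_frame('wrist')
for n in('slide_1','frosted_1','lane_1'):
  for q in landmark_of(n,'wrist')[:6]:
    z=.053
    d=onz('wrist',q['xy'],z)[:2]-W
    if abs(d@Y)<.12 and abs(d@X)<.1 :print(n,np.round(q['xy']),round(q['score'],2),round(d@X*1000,1),round(d@Y*1000,1))
for o in outline_of('slide_1','wrist')[:4]:print(np.round(o['rect']),round(o['score'],2))
E
python3 vis.py
```

```text
clock: 30.45
position: [0.5698, 0.1777, 0.0782]
tool_rot: [-3.135, 0.369, 3.028]
force: [0.5, 0.1, 0.4]
grip_width: 0.0245
finger_force: 24.7
go [0.0124 0.0012 0.0255] [-0.007 -0.015 -0.001]
slide_1 [318. 290.] 0.73 38.6 22.3
slide_1 [410. 246.] 0.59 -4.9 80.2
frosted_1 [326. 257.] 0.75 3.7 27.5
frosted_1 [418. 213.] 0.7 -31.7 80.9
lane_1 [323. 252.] 0.88 -0.5 25.7
lane_1 [242. 252.] 0.76 0.8 -26.5
lane_1 [171. 247.] 0.71 -1.0 -77.4
[295. 247. 352. 329.] 0.97
[387. 196. 443. 283.] 0.88
[ 11. 202.  34. 225.] 0.68
```

```bash
python3 -m inch '[[0.0045,0.001,0.008,0,0,0,0.8],[0.004,0,0.008,0,0,0,0.8],[0.0034,0,0.006,0,0,0,0.8],[0,0,0.002,0,0,0,0.8],[0,0,0,0,0,0,0.8]]'|head -4
python3 -m inch '[[0.0004,0,0.001,0,0,0,0.8],[0,0,0,0,0,0,0.8]]' | head -4
python3 -m inch '[[0.0003,0,0.0008,0,0,0,0.8],[0,0,0,0,0,0,0.8]]' | head -4
python3 tw.py 0 26 52.5 29 2.6
```

```text
clock: 31.2
position: [0.5674, 0.1795, 0.0525]
tool_rot: [-3.137, 0.371, 3.028]
force: [-0.5, -0.4, 0.1]
clock: 31.4
position: [0.5673, 0.1797, 0.0513]
tool_rot: [-3.137, 0.371, 3.028]
force: [0.3, 0.2, 0.0]
clock: 31.6
position: [0.5672, 0.1796, 0.0501]
tool_rot: [-3.137, 0.371, 3.028]
force: [-0.6, 0.7, -0.1]
go [-0.0004 -0.0005  0.0004] [-0.005 -0.013 -0.001]
```

Aligned. Down the last bit, release and move up.

```bash
python3 -m inch '[[0.0003,0,0.0008,0,0,0,0.8],[0,0,0,0,0,0,0.8]]' | head -4
python3 -m inch '[[0,0,0,0,0,0,0.72],[0,0,0,0,0,0,0.6],[0,0,0,0,0,0,0.6],[0,0,0,0,0,0,0.6]]'
python3 -m inch '[[-0.0036,0,-0.0093,0,0,0,0.6],[-0.0108,0,-0.028,0,0,0,0.6],[-0.0108,0,-0.028,0,0,0,0.6],[0.01,0,-0.028,0,0,0,0.6],[0,0,0,0,0,0,0.6]]' | head -3
python3 vis.py
```

```text
clock: 31.8
position: [0.5672, 0.1797, 0.0492]
tool_rot: [-3.137, 0.37, 3.028]
force: [-0.0, 0.7, 0.1]
clock: 32.2
position: [0.5672, 0.1796, 0.0493]
tool_rot: [-3.137, 0.371, 3.028]
force: [-1.0, -0.0, -0.4]
grip_width: 0.034
finger_force: 0.0
clock: 32.7
position: [0.5475, 0.1827, 0.1444]
tool_rot: [-3.14, 0.373, 3.027]
slide_1 [317. 213.] 0.79 -4.2 22.4
slide_1 [386. 210.] 0.78 -6.9 79.3
frosted_1 [391. 180.] 0.85 -36.6 78.8
frosted_1 [323. 186.] 0.82 -31.5 27.1
lane_1 [387. 214.] 0.94 -3.8 79.3
lane_1 [258. 216.] 0.81 -0.8 -27.6
lane_1 [204. 214.] 0.69 -2.2 -76.0
[ 43. 184.  74. 201.] 0.78
[366. 169. 405. 244.] 0.73
[303. 174. 344. 250.] 0.64
[ 65. 208.  92. 234.] 0.59
```

```bash
python3 -m inch '[[0.005,0,-0.04,0,0.125,0,0.6],[0.01,0,-0.03,0,0.125,0,0.6],[0.02,0,-0.02,0,0.123,0,0.6],[0.03,-0.02,0,0,0,0.136,0.6],[0,0,0,0,0,0.136,0.6]]' >/dev/null
python3 -m inch '[[0,0,0,0,0,0.136,0.6],[0,0,0,0,0,0.136,0.6],[0,0,0,0,0,0.136,0.6],[0,0,0,0,0,0.136,0.6],[0,0,0,0,0,0.136,0.6]]' >/dev/null
python3 -m inch '[[0,0,0,0,0,0.136,0.6],[0,0,0,0,0,0.136,0.6],[0,0,0,0,0,0.136,0.6],[0,0,0,0,0,0,0.6]]'
python3 tgt.py -30 -22 130
```

```text
clock: 34.35
position: [0.4635, 0.171, 0.2073]
tool_rot: [3.108, 0.018, 1.658]
force: [0.3, 0.2, 0.7]
grip_width: 0.0344
finger_force: 0.0
go [-0.2854  0.1063  0.0862] [ 0.034  0.018 -0.008]
```

```bash
python3 -m inch '[[-0.041,0,0,0.034,0.018,-0.008,0.6],[-0.041,0,0,0,0,0,0.6],[-0.041,0,0.005,0,0,0,0.6],[-0.041,0.01,0.015,0,0,0,0.6],[-0.041,0.02,0.015,0,0,0,0.6]]' >/dev/null
python3 -m inch '[[-0.041,0.03,0.015,0,0,0,0.6],[-0.04,0.03,0.02,0,0,0,0.6],[0,0.016,0.006,0,0,0,0.6],[0,0,0,0,0,0,0.6]]'
cat > tv.py <<'E'
from h import *
from tgt import T
grab_frame('wrist');a=T[2];u=np.array([np.cos(a),np.sin(a)]);v=np.array([-u[1],u[0]])
for n in('frosted_1','slide_1','seat_edge'):
  for q in landmark_of(n,'wrist')[:3]:
    d=onz('wrist',q['xy'],dict(f=.0305,s=.019)[n[0]])[:2]-T[:2];print(n,np.round(q['xy']),round(q['score'],2),(d@u).round(4),(d@v).round(4))
for o in outline_of('slide_1','wrist')[:3]:print(np.round(o['rect']),round(o['score'],2))
E
python3 tv.py;python3 tgt.py -17.5 -21.5 50
```

```text
clock: 35.25
position: [0.5931, -0.0993, 0.1327]
tool_rot: [-3.14, -0.001, 1.672]
force: [-0.3, 0.9, -0.1]
grip_width: 0.0337
finger_force: 0.0
frosted_1 [329. 222.] 0.89 -0.0195 -0.0214
frosted_1 [276. 219.] 0.82 -0.0212 -0.0668
slide_1 [273. 245.] 0.85 0.0078 -0.0723
slide_1 [327. 246.] 0.69 0.0082 -0.0226
seat_edge [353. 244.] 0.93 0.0063 0.0006
[315. 214. 347. 277.] 0.74
[257. 213. 294. 255.] 0.6
[219.   2. 531.  58.] 0.5
go [-0.0202  0.0049  0.0854] [ 0.001 -0.     0.004]
```

```bash
python3 -m inch '[[-0.0067,0.0016,0.028,0,0,0.003,0.6],[-0.0067,0.0016,0.028,0,0,0,0.6],[-0.0066,0.0017,0.028,0,0,0,0.6],[0,0,0,0,0,0,0.6],[0,0,0,0,0,0,0.6]]' | head -3
python3 tv.py;python3 tgt.py -17.5 -21.5 26
```

```text
clock: 36.0
position: [0.5991, -0.1176, 0.0518]
tool_rot: [3.141, -0.001, 1.666]
frosted_1 [248. 235.] 0.89 -0.0197 -0.0638
frosted_1 [324. 236.] 0.56 -0.0195 -0.0193
slide_1 [326. 270.] 0.63 0.0089 -0.0185
seat_edge [358. 265.] 0.7 0.0056 0.0023
[220. 226. 272. 278.] 0.95
[304. 224. 351. 308.] 0.89
go [ 0.     -0.001   0.0264] [ 0.003 -0.    -0.001]
```

```bash
python3 -m inch '[[0.001,0,0.012,0,0,0,0.6],[0,0,0.009,0,0,0,0.6],[0,0,0.0053,0,0,0,0.6],[0,0,0,0,0,0,0.6],[0,0,0,0,0,0,0.8]]' 25
python3 -m inch '[[0,0,0,0,0,0,0.8],[0,0,0,0,0,0,0.8]]'; python3 tgt.py -17.5 -21.5 26
python3 -m inch '[[0.0046,0,-0.0019,0,0,0,0.8],[0.0046,0,-0.0019,0,0,0,0.8],[0.0046,0,-0.0019,0,0,0,0.8],[0,0,-0.01,0,0,0,0.8],[0,0,-0.03,0,0,0,0.8]]' >/dev/null
python3 -m inch '[[0,0,-0.04,0,0,0,0.8],[0,0,-0.04,0,0,0,0.8],[0,0,-0.04,0,0,0,0.8],[0,0,0,0,0,0,0.8]]'
python3 -c "
from h import *
go([.469,.10,.23],[np.pi,0,1.72])"
```

```text
clock: 36.75
position: [0.599, -0.1169, 0.0245]
tool_rot: [3.141, -0.001, 1.666]
force: [0.1, -0.6, -0.6]
grip_width: 0.0246
finger_force: 24.5
clock: 36.95
position: [0.5992, -0.117, 0.025]
tool_rot: [3.14, -0.0, 1.666]
force: [1.2, 0.4, -0.2]
grip_width: 0.0246
finger_force: 24.5
go [-0.0007 -0.0005 -0.001 ] [ 0.001 -0.    -0.001]
clock: 37.85
position: [0.5999, -0.1037, 0.1965]
tool_rot: [3.133, 0.001, 1.665]
force: [1.4, -0.4, -1.5]
grip_width: 0.0247
finger_force: 24.7
go [ 0.2151 -0.1109 -0.0347] [ 0.009  0.002 -0.055]
```

```bash
python3 -m inch '[[0.01,-0.04,-0.011,0,0,0,0.8],[0.01,-0.04,-0.011,0,0,0,0.8],[0.02,-0.03,-0.011,0,0,0,0.8],[0.043,0,0,0,0,0,0.8],[0.043,0,0,0,0,0,0.8]]' >/dev/null
python3 -m inch '[[0.043,0,0,0,0,0,0.8],[0.043,0,0,0,0,0,0.8],[0,0,0,0,0,-0.136,0.8],[0,0,0,0,0,-0.136,0.8],[0,0,0,0,0,-0.136,0.8]]' >/dev/null
python3 -m inch '[[0,0,0,0,0,-0.136,0.8],[0,0,0,0,0,-0.136,0.8],[0,0,0,0,0,-0.136,0.8],[0,0,0,0,0,-0.136,0.8],[0,0,0,0,0,-0.136,0.8]]' >/dev/null
python3 -m inch '[[0,0,0,0,0,-0.136,0.8],[0,0,0,0,0,-0.14,0.8],[0,0,0,0,-0.13,0,0.8],[0,0,0,0,-0.13,0,0.8],[0,0,0,0,-0.13,0,0.8]]' >/dev/null
python3 -m inch '[[0,0,0,0,0,0,0.8],[0,0,0,0,0,0,0.8]]' 
python3 tw.py 0 -26 80 29.2 3.3
```

```text
clock: 40.05
position: [0.4688, 0.0963, 0.2238]
tool_rot: [-3.136, 0.365, 3.03]
force: [0.0, 0.4, 0.3]
grip_width: 0.0245
finger_force: 24.7
go [-0.0305  0.0421  0.1689] [-0.005 -0.019  0.   ]
```

```bash
python3 -m inch '[[-0.006,0.0084,0.034,0,-0.007,0,0.8],[-0.006,0.0084,0.034,0,0,0,0.8],[-0.006,0.0084,0.034,0,0,0,0.8],[-0.006,0.0084,0.034,0,0,0,0.8],[-0.006,0.0084,0.033,0,0,0,0.8]]' >/dev/null
python3 -m inch '[[0,0,0,0,0,0,0.8],[0,0,0,0,0,0,0.8]]' | head -3
python3 tw.py 0 -26 52.5 29.2 3.3; python3 vis.py
```

```text
clock: 40.75
position: [0.5627, 0.1261, 0.0758]
tool_rot: [-3.135, 0.372, 3.028]
go [0.0109 0.0014 0.0243] [-0.007 -0.012 -0.001]
slide_1 [484. 247.] 0.95 -4.9 81.9
slide_1 [401. 253.] 0.9 -2.6 22.3
slide_1 [325. 292.] 0.55 38.0 -25.0
frosted_1 [320. 260.] 0.78 3.3 -28.3
frosted_1 [480. 252.] 0.74 0.0 80.6
frosted_1 [418. 219.] 0.69 -30.4 28.0
lane_1 [243. 257.] 0.83 1.8 -78.2
lane_1 [481. 254.] 0.62 2.5 82.6
lane_1 [323. 258.] 0.58 1.3 -26.6
[385. 206. 446. 287.] 0.74
[ 32. 201.  65. 229.] 0.73
[299. 248. 349. 334.] 0.7
[452. 203. 519. 286.] 0.67
```

```bash
cat > yawchk.py <<'E'
from h import *
W=np.array([.5941,.1496]);a=-.1155;M=np.array([[np.cos(a),np.sin(a)],[-np.sin(a),np.cos(a)]])
k=calibration('wrist');grab_frame('wrist')
for o in outline_of('slide_1','wrist')[:5]:
    m=o['region'].astype(np.uint8)
    c=max(cv2.findContours(m,0,2)[0],key=cv2.contourArea)[:,0]
    w=np.array([M@(onz('wrist',q,.055,k)[:2]-W) for q in c],np.float32)*1000
    if abs(w.mean(0)).max()<110: print(round(o['score'],2),[np.round(v,1) for v in cv2.minAreaRect(w)])
E
python3 yawchk.py
python3 -m inch '[[0.004,0.0012,0.008,0,0,0,0.8],[0.004,0,0.008,0,0,0,0.8],[0.0029,0,0.006,0,0,0,0.8],[0,0,0.002,0,0,0,0.8],[0,0,0,0,0,0,0.8]]'|head -4
python3 tw.py 0 -26 52.5 29.2 3.3
```

```text
0.87 [array([ 40.2, -26.3]), array([101.,  34.]), np.float64(0.4)]
0.85 [array([-6.2, 76.7]), array([29.3, 78.8]), np.float64(88.2)]
0.64 [array([-7., 26.]), array([26.7, 69.7]), np.float64(88.3)]
0.29 [array([  0.4, -60.9]), array([215.8, 421. ]), np.float64(6.9)]
clock: 41.6
position: [0.5611, 0.1279, 0.0503]
tool_rot: [-3.137, 0.373, 3.028]
force: [0.9, -0.5, -0.5]
go [-0.     -0.0004  0.0012] [-0.005 -0.011 -0.001]
```

```bash
python3 -m inch '[[0.0003,0,0.0008,0,0,0,0.8],[0,0,0,0,0,0,0.8]]' | head -4
python3 -m inch '[[0.0002,0,0.0006,0,0,0,0.8],[0,0,0,0,0,0,0.8]]' | head -4
python3 -m inch '[[0,0,0,0,0,0,0.72],[0,0,0,0,0,0,0.6],[0,0,0,0,0,0,0.6],[0,0,0,0,0,0,0.6]]'
python3 -m inch '[[-0.0036,0,-0.0093,0,0,0,0.6],[-0.0108,0,-0.028,0,0,0,0.6],[-0.0108,0,-0.028,0,0,0,0.6],[0.01,0,-0.028,0,0,0,0.6],[0,0,0,0,0,0,0.6]]' | head -3
python3 vis.py; python3 yawchk.py
```

```text
clock: 41.8
position: [0.5612, 0.128, 0.0496]
tool_rot: [-3.137, 0.373, 3.028]
force: [0.1, -0.6, -0.2]
clock: 42.0
position: [0.5611, 0.1279, 0.0488]
tool_rot: [-3.137, 0.373, 3.028]
force: [0.2, -0.1, -0.5]
clock: 42.4
position: [0.561, 0.128, 0.0487]
tool_rot: [-3.137, 0.373, 3.028]
force: [0.0, -0.5, -0.1]
grip_width: 0.034
finger_force: 0.0
clock: 42.9
position: [0.5411, 0.1309, 0.1437]
tool_rot: [-3.139, 0.375, 3.027]
slide_1 [381. 213.] 0.74 -4.4 22.6
slide_1 [325. 212.] 0.63 -6.0 -23.5
slide_1 [444. 209.] 0.59 -8.4 78.1
frosted_1 [323. 184.] 0.75 -33.6 -25.0
frosted_1 [390. 185.] 0.72 -32.5 26.4
frosted_1 [454. 181.] 0.66 -37.5 79.2
lane_1 [258. 213.] 0.8 -4.8 -78.8
lane_1 [442. 214.] 0.75 -3.8 76.0
lane_1 [381. 214.] 0.62 -4.2 22.1
lane_1 [393. 186.] 0.37 -32.2 28.7
[ 70. 181. 105. 203.] 0.96
[362. 177. 410. 248.] 0.91
[423. 170. 467. 242.] 0.88
[309. 177. 343. 252.] 0.7
0.76 [array([-3. , 26.1]), array([27.2, 76.4]), np.float64(87.5)]
0.75 [array([-7.5, 77.1]), array([26.9, 76.3]), np.float64(88.3)]
0.72 [array([ -2.4, -24.7]), array([26.7, 75.4]), np.float64(89.2)]
```

```bash
python3 -m inch '[[0.005,0,-0.04,0,0.125,0,0.6],[0.01,0,-0.03,0,0.125,0,0.6],[0.02,0,-0.02,0,0.123,0,0.6],[0.03,-0.02,0,0,0,0.136,0.6],[0,0,0,0,0,0.136,0.6]]' >/dev/null
python3 -m inch '[[0,0,0,0,0,0.136,0.6],[0,0,0,0,0,0.136,0.6],[0,0,0,0,0,0.136,0.6],[0,0,0,0,0,0.136,0.6],[0,0,0,0,0,0.136,0.6]]' >/dev/null
python3 -m inch '[[0,0,0,0,0,0.136,0.6],[0,0,0,0,0,0.136,0.6],[0,0,0,0,0,0.136,0.6],[0,0,0,0,0,0,0.6]]' | head -3
python3 tgt.py -30 -66 120
```

```text
clock: 44.65
position: [0.4613, 0.1174, 0.1988]
tool_rot: [3.078, 0.029, 1.653]
go [-0.2313  0.0674  0.0901] [ 0.064  0.03  -0.012]
```

```bash
python3 -m inch '[[0,0,0,0.064,0.03,-0.012,0.6],[-0.04,0.006,0,0,0,0,0.6],[-0.04,0.01,0.01,0,0,0,0.6],[-0.04,0.012,0.015,0,0,0,0.6],[-0.04,0.012,0.02,0,0,0,0.6]]' >/dev/null
python3 -m inch '[[-0.04,0.014,0.02,0,0,0,0.6],[-0.03,0.014,0.014,0,0,0,0.6],[0,0,0,0,0,0,0.6],[0,0,0,0,0,0,0.6]]'
python3 tv.py;python3 tgt.py -17.5 -65.5 50
```

```text
clock: 45.55
position: [0.5512, -0.1053, 0.1192]
tool_rot: [-3.14, -0.001, 1.671]
force: [0.0, 1.3, -0.2]
grip_width: 0.0346
finger_force: 0.0
frosted_1 [325. 225.] 0.97 -0.0198 -0.0656
slide_1 [322. 249.] 0.69 0.0066 -0.0677
seat_edge [406. 244.] 0.75 0.0024 0.0058
[308. 216. 342. 280.] 0.59
go [-0.0182  0.0016  0.0706] [ 0.001 -0.     0.004]
```

```bash
python3 -m inch '[[-0.006,0.0008,0.023,0,0,0.003,0.6],[-0.006,0.0008,0.023,0,0,0,0.6],[-0.0062,0,0.023,0,0,0,0.6],[0,0,0,0,0,0,0.6],[0,0,0,0,0,0,0.6]]' | head -3
python3 tv.py;python3 tgt.py -17.5 -65.5 26
```

```text
clock: 46.3
position: [0.5549, -0.1222, 0.0517]
tool_rot: [3.141, -0.001, 1.666]
frosted_1 [322. 238.] 0.79 -0.018 -0.0656
slide_1 [318. 268.] 0.85 0.0083 -0.0682
[297. 225. 350. 305.] 0.96
go [ 0.0007 -0.0003  0.0262] [ 0.002 -0.    -0.001]
```

```bash
python3 -m inch '[[0.001,-0.0006,0.012,0,0,0,0.6],[0,0,0.009,0,0,0,0.6],[0,0,0.0047,0,0,0,0.6],[0,0,0,0,0,0,0.6],[0,0,0,0,0,0,0.8]]' 25 >/dev/null
python3 -m inch '[[0,0,0,0,0,0,0.8],[0,0,0,0,0,0,0.8]]'; python3 tgt.py -17.5 -65.5 26
python3 -m inch '[[0.0046,0,-0.0019,0,0,0,0.8],[0.0046,0,-0.0019,0,0,0,0.8],[0.0046,0,-0.0019,0,0,0,0.8],[0,0,-0.01,0,0,0,0.8],[0,0,-0.03,0,0,0,0.8]]' >/dev/null
python3 -m inch '[[0,0,-0.04,0,0,0,0.8],[0,0,-0.04,0,0,0,0.8],[0,0,-0.04,0,0,0,0.8],[0,0,0,0,0,0,0.8]]'
python3 -c "
from h import *
go([.455,.05,.23],[np.pi,0,1.72])"
```

```text
clock: 47.25
position: [0.5543, -0.1219, 0.0257]
tool_rot: [3.141, -0.0, 1.666]
force: [0.5, 0.4, -0.7]
grip_width: 0.025
finger_force: 24.5
go [-0.0001  0.0007 -0.0003] [ 0.001 -0.    -0.001]
clock: 48.15
position: [0.555, -0.1086, 0.197]
tool_rot: [3.134, 0.001, 1.665]
force: [0.9, 0.5, -0.7]
grip_width: 0.0245
finger_force: 24.6
go [ 0.1672 -0.0843 -0.0339] [ 0.008  0.002 -0.055]
```

```bash
python3 -m inch '[[0.01,-0.04,-0.017,0,0,0,0.8],[0.03,-0.044,-0.017,0,0,0,0.8],[0.043,0,0,0,0,0,0.8],[0.043,0,0,0,0,0,0.8],[0.041,0,0,0,0,0,0.8]]' >/dev/null
python3 -m inch '[[0,0,0,0,0,-0.137,0.8],[0,0,0,0,0,-0.137,0.8],[0,0,0,0,0,-0.137,0.8],[0,0,0,0,0,-0.137,0.8],[0,0,0,0,0,-0.137,0.8]]' >/dev/null
python3 -m inch '[[0,0,0,0,0,-0.137,0.8],[0,0,0,0,0,-0.137,0.8],[0,0,0,0,0,-0.137,0.8],[0,0,0,0,0,-0.137,0.8],[0,0,0,0,0,-0.137,0.8]]' >/dev/null
python3 -m inch '[[0,0,0,0,-0.13,0,0.8],[0,0,0,0,-0.13,0,0.8],[0,0,0,0,-0.13,0,0.8],[0,0,0,0,0,0,0.8],[0,0,0,0,0,0,0.8]]' 
python3 tw.py 0 -77.5 80 29 2.8
```

```text
clock: 50.15
position: [0.4588, 0.0465, 0.2239]
tool_rot: [-3.138, 0.375, 3.036]
force: [0.5, 0.6, 0.4]
grip_width: 0.0244
finger_force: 24.7
go [-0.0334  0.0404  0.1706] [-0.002 -0.009  0.006]
```

```bash
python3 -m inch '[[-0.0067,0.008,0.034,0,0,0.006,0.8],[-0.0067,0.008,0.034,0,0,0,0.8],[-0.0067,0.008,0.034,0,0,0,0.8],[-0.0066,0.008,0.034,0,0,0,0.8],[-0.0066,0.008,0.034,0,0,0,0.8]]' >/dev/null
python3 -m inch '[[0,0,0,0,0,0,0.8],[0,0,0,0,0,0,0.8]]' | head -4
python3 tw.py 0 -77.5 52.5 29 2.8; python3 vis.py
```

```text
clock: 50.85
position: [0.5565, 0.0751, 0.0766]
tool_rot: [-3.139, 0.374, 3.028]
force: [-0.2, -0.0, 0.4]
go [0.0104 0.0011 0.0248] [-0.003 -0.01  -0.001]
slide_1 [538. 244.] 0.95 -3.8 80.6
slide_1 [323. 293.] 0.9 39.5 -77.9
slide_1 [408. 255.] 0.71 0.1 -23.4
frosted_1 [496. 219.] 0.94 -28.7 30.8
frosted_1 [414. 217.] 0.66 -31.4 -25.7
frosted_1 [557. 215.] 0.66 -30.5 85.0
frosted_1 [319. 256.] 0.63 0.5 -80.6
lane_1 [536. 249.] 0.91 2.4 82.4
lane_1 [320. 256.] 0.66 0.8 -79.9
lane_1 [471. 253.] 0.6 1.9 23.1
lane_1 [495. 219.] 0.35 -29.0 30.6
[505. 204. 571. 280.] 0.83
[202.  88. 638. 399.] 0.74
[448. 206. 516. 291.] 0.68
[387. 208. 441. 285.] 0.56
```

```bash
python3 -m inch '[[0.004,0.001,0.008,0,0,0,0.8],[0.004,0,0.008,0,0,0,0.8],[0.0024,0,0.006,0,0,0,0.8],[0,0,0.002,0,0,0,0.8],[0,0,0,0,0,0,0.8]]'|head -4
python3 -m inch '[[0.0004,0,0.001,0,0,0,0.8],[0,0,0,0,0,0,0.8]]' | head -4
python3 -m inch '[[0.0002,0,0.0006,0,0,0,0.8],[0,0,0,0,0,0,0.8]]' | head -4
python3 tw.py 0 -77.5 52.5 29 2.8
```

```text
clock: 51.6
position: [0.5555, 0.0763, 0.0516]
tool_rot: [-3.141, 0.375, 3.027]
force: [-0.7, -0.7, -0.8]
clock: 51.8
position: [0.5554, 0.0765, 0.0504]
tool_rot: [-3.141, 0.375, 3.028]
force: [0.1, 0.2, 0.2]
clock: 52.0
position: [0.5553, 0.0765, 0.0495]
tool_rot: [-3.141, 0.375, 3.028]
force: [-0.2, 0.4, -0.4]
go [-0.0008 -0.0002  0.0001] [-0.001 -0.009 -0.001]
```

```bash
python3 -m inch '[[0.0001,0,0.0004,0,0,0,0.8],[0,0,0,0,0,0,0.72],[0,0,0,0,0,0,0.6],[0,0,0,0,0,0,0.6],[0,0,0,0,0,0,0.6]]'
python3 -m inch '[[-0.0036,0,-0.0093,0,0,0,0.6],[-0.0108,0,-0.028,0,0,0,0.6],[-0.0108,0,-0.028,0,0,0,0.6],[0.01,0,-0.028,0,0,0,0.6],[0,0,0,0,0,0,0.6]]' | head -3
python3 vis.py; python3 yawchk.py
python3 - <<'E'
from h import *
for c in('top','scene'):
  grab_frame(c)
  for n in('stay_knuckle','hood_handle','hood_hinge'):print(c,n,[(np.round(q['xy'],1),round(q['score'],2)) for q in landmark_of(n,c)[:3]])
E
```

```text
clock: 52.5
position: [0.5553, 0.0766, 0.049]
tool_rot: [-3.141, 0.375, 3.028]
force: [0.3, 0.4, 0.9]
grip_width: 0.0344
finger_force: 0.0
clock: 53.0
position: [0.536, 0.0782, 0.1288]
tool_rot: [-3.139, 0.38, 3.027]
slide_1 [498. 217.] 0.91 -9.0 72.4
slide_1 [392. 222.] 0.87 -4.9 -23.9
slide_1 [445. 223.] 0.65 -3.1 22.3
slide_1 [323. 224.] 0.61 -4.0 -77.6
frosted_1 [324. 190.] 0.94 -36.2 -77.6
frosted_1 [511. 195.] 0.89 -32.9 75.8
frosted_1 [456. 193.] 0.78 -34.4 23.1
frosted_1 [394. 197.] 0.74 -30.5 -25.9
lane_1 [446. 225.] 0.76 -2.3 22.7
lane_1 [386. 228.] 0.62 -0.5 -28.3
lane_1 [501. 222.] 0.61 -3.9 77.2
[374. 185. 414. 261.] 0.96
[419. 185. 478. 256.] 0.96
[303. 186. 345. 263.] 0.74
[479. 182. 526. 252.] 0.67
0.97 [array([-2.6, 25.3]), array([27.9, 77.6]), np.float64(86.8)]
0.85 [array([-6.8, 76.8]), array([27.4, 77.2]), np.float64(88.7)]
0.7 [array([ -2.9, -76.2]), array([26.8, 77.7]), np.float64(89.4)]
0.7 [array([ -3.3, -24.9]), array([78. , 27.3]), np.float64(1.1)]
top stay_knuckle [(array([302.1, 190.7]), 0.6)]
top hood_handle [(array([234.9, 148.5]), 0.83), (array([215.7, 199. ]), 0.32)]
top hood_hinge [(array([254.3, 154.6]), 0.89)]
scene stay_knuckle []
scene hood_handle [(array([245. , 179.1]), 0.93), (array([290.8, 261.4]), 0.63)]
scene hood_hinge [(array([247.2, 248. ]), 0.93)]
```

All four slides are seated: centres at x −3…−7 in the image measure, y ≈ 78/26/−25/−76, and straight within 3°. Next is the stay: lean the tool to about 45° and look at the knuckle from two places.

```bash
cat > kn.py <<'E'
import sys
from h import *
W=np.array([.594,.150]);a=-.1155;X=np.array([np.cos(a),np.sin(a)]);Y=np.array([-X[1],X[0]])
def wgo(x,y,z,lean):
    go([*(W+x/1000*X+y/1000*Y),z/1000],(Ro.from_euler('xyz',[np.pi,0,a+np.pi])*Ro.from_rotvec([0,-lean,0])).as_euler('xyz'))
if __name__=='__main__':wgo(*map(float,sys.argv[1:]))
E
python3 -m inch '[[0.01,-0.01,-0.03,0,0,0,1],[0.01,-0.01,-0.03,0,-0.1,0,1],[0.01,-0.01,-0.02,0,-0.1,0,1],[0,0,0,0,-0.1,0,1],[0,0,0,0,-0.1,0,1]]'
python3 -c "
from h import *
print(telemetry.observe()['qpos'].round(2))"
python3 kn.py -56 -131 213 .785
```

```text
clock: 54.25
position: [0.4893, 0.0519, 0.1648]
tool_rot: [-3.08, 0.538, 3.05]
force: [0.7, 0.1, -1.1]
grip_width: -0.0003
finger_force: 0.0
[-0.18  0.3  -0.31  2.4   1.57  0.41 -0.46]
go [-0.0557 -0.0238 -0.0214] [-0.046 -0.246  0.027]
```

```bash
python3 -m inch '[[-0.02,-0.008,-0.007,0,0,0,1],[-0.02,-0.008,-0.007,0,0,0,1],[-0.016,-0.008,-0.007,-0.046,0,0.027,1],[0,0,0,0,-0.12,0,1],[0,0,0,0,-0.12,0,1]]'
python3 -c "
from h import *
print(telemetry.observe()['qpos'].round(2))"
python3 kn.py -56 -131 213 .785
python3 - <<'E'
from h import *
grab_frame('wrist')
for n in('stay_knuckle','hood_handle'):
  for q in landmark_of(n,'wrist')[:3]:print(n,np.round(q['xy'],1),round(q['score'],2))
print(proj('wrist',[.5866,.0208,.1496]))
E
```

```text
clock: 54.75
position: [0.5227, 0.0137, 0.2102]
tool_rot: [-3.108, 0.609, 3.019]
force: [0.4, 0.4, -0.1]
grip_width: -0.0004
finger_force: 0.0
[-0.12  0.23 -0.22  2.36  1.55  0.33 -0.34]
go [-0.0008  0.0125 -0.0033] [-0.039 -0.176 -0.003]
stay_knuckle [349.8 227.7] 0.94
stay_knuckle [539.7 125.3] 0.57
hood_handle [509.  394.9] 0.96
[343.59399579 229.10015346]
```

```bash
cat > k1.py <<'E'
from h import *
import json
grab_frame('wrist');r=[]
for q in landmark_of('stay_knuckle','wrist')[:2]:
    o,v=ray('wrist',q['xy']);r.append([o.tolist(),v.tolist()]);print(q['xy'],q['score'])
try:
    L=json.load(open('r.json'));p,e=tri([L[0],r[0]] if 0 else [tuple(map(np.array,L[0])),tuple(map(np.array,r[0]))]);print(p,e)
except FileNotFoundError: pass
json.dump([r[0]],open('r.json','w'))
E
python3 k1.py
python3 -m inch '[[0,0.006,0.01,-0.03,0,0,1],[0,0.006,0.01,0,-0.03,0,1],[0.02,0,0.01,0,0,0,1],[0.02,0,0,0,0,0,1],[0,0,0,0,0,0,1]]'
python3 k1.py;python3 kn.py -10 -131 167 .65
```

```text
[346.9, 227.0] 0.94
clock: 55.5
position: [0.5186, 0.0268, 0.1634]
tool_rot: [-3.132, 0.629, 3.023]
force: [0.8, 0.0, 0.6]
grip_width: 0.0003
finger_force: 0.0
[448.0, 139.6] 0.31
[0.34703037 0.03139013 0.2997671 ] [np.float64(0.015812414847629137), np.float64(0.015812414847629092)]
go [-0.0412  0.0016  0.0273] [-0.013 -0.018 -0.004]
```

```bash
python3 -m inch '[[-0.035,0,-0.01,0,0,0,1],[0,0,0,0,0,0,1]]' | head -3
python3 - <<'E'
from h import *
from kn import W,X,Y
r=[ray('top',(300,189)),ray('scene',(301.9,221.5))]
grab_frame('wrist')
for q in landmark_of('stay_knuckle','wrist')[:3]:
    print(q['xy'],q['score'],proj('wrist',[.5866,.0208,.1496]))
    p,e=tri(r+[ray('wrist',q['xy'])]);d=p[:2]-W;print(p.round(4),np.round(e,4),d@X,d@Y)
E
python3 kn.py -10 -131 167 .65
```

```text
clock: 55.8
position: [0.5446, 0.024, 0.1967]
tool_rot: [-3.132, 0.638, 3.023]
[327.1, 219.5] 0.66 [325.89327903 228.66633756]
[0.5853 0.0208 0.1466] [0.001  0.0032 0.0034] 0.006249807725289453 -0.12934251449750742
[497.4, 110.2] 0.65 [325.89327903 228.66633756]
[0.529  0.0612 0.1816] [0.0662 0.0052 0.0691] -0.054312955470241855 -0.0956595890158114
go [-0.0058  0.0003  0.0379] [-0.012 -0.015 -0.002]
```

```bash
python3 kn.py -6 -131 165 .638
python3 -m inch '[[-0.002,0,0.012,0,0,0,1],[-0.003,0,0.013,0,0,0,1],[-0.003,0,0.012,0,0,0,1],[0,0,0,0,0,0,1]]'
python3 kn.py -6 -131 165 .638
python3 -m inch '[[-0.0003,0,0.002,0,0,0,1],[-0.0003,0,0.002,0,0,0,1],[-0.0003,0,0.002,0,0,0,1],[-0.0003,0,0.002,0,0,0,1]]' | head -4
python3 -m inch '[[-0.0003,0,0.002,0,0,0,1],[-0.0003,0,0.002,0,0,0,1]]' | head -4
```

```text
go [-0.0078  0.0004  0.0419] [-0.012 -0.003 -0.002]
clock: 56.3
position: [0.5691, 0.0205, 0.1664]
tool_rot: [-3.131, 0.631, 3.024]
force: [0.1, -0.1, -0.5]
grip_width: 0.0001
finger_force: 0.0
go [-0.0022  0.0006  0.0033] [-0.012 -0.007 -0.002]
clock: 56.7
position: [0.5749, 0.0199, 0.162]
tool_rot: [-3.132, 0.633, 3.024]
force: [-0.3, -0.0, -0.1]
clock: 56.9
position: [0.5778, 0.0194, 0.1589]
tool_rot: [-3.132, 0.632, 3.024]
force: [0.0, 0.4, -0.1]
```

```bash
for i in 1; do python3 -m inch '[[-0.0005,0,0.002,0,0,0,1],[-0.0005,0,0.002,0,0,0,1]]' | head -4
python3 -m inch '[[-0.0005,0,0.002,0,0,0,1],[-0.0005,0,0.002,0,0,0,1]]' | head -4
python3 -m inch '[[-0.0005,0,0.002,0,0,0,1],[-0.0005,0,0.002,0,0,0,1]]' | head -4; done
```

```text
clock: 57.1
position: [0.5809, 0.019, 0.1562]
tool_rot: [-3.132, 0.632, 3.024]
force: [1.0, -0.7, 0.1]
clock: 57.3
position: [0.584, 0.0186, 0.1536]
tool_rot: [-3.132, 0.632, 3.024]
force: [-0.7, 0.5, 1.0]
clock: 57.5
position: [0.5871, 0.0183, 0.1509]
tool_rot: [-3.132, 0.632, 3.024]
force: [-1.3, -0.2, -0.3]
```

```bash
python3 -m inch '[[-0.0005,0,0.002,0,0,0,1],[-0.0005,0,0.002,0,0,0,1],[-0.0005,0,0.002,0,0,0,1]]' | head -4
python3 -m inch '[[-0.0005,0,0.002,0,0,0,1],[-0.0005,0,0.002,0,0,0,1],[-0.0005,0,0.002,0,0,0,1]]' | head -4
python3 -m inch '[[-0.0005,0,0.002,0,0,0,1],[-0.0005,0,0.002,0,0,0,1],[-0.0005,0,0.002,0,0,0,1]]' | head -4
python3 - <<'E'
from h import *
a=grab_frame('wrist');cv2.imwrite('pics/w12.png',cv2.resize(a[:,150:630,::-1],None,fx=1.45,fy=1.45,interpolation=2))
for c in('wrist','top'):
  if c=='top':grab_frame(c)
  for n in('stay_knuckle','hood_handle'):
    for q in landmark_of(n,c)[:2]:print(c,n,np.round(q['xy'],1),round(q['score'],2))
E
```

```text
clock: 57.8
position: [0.5919, 0.0176, 0.147]
tool_rot: [-3.132, 0.632, 3.024]
force: [-1.4, 0.4, -0.3]
clock: 58.1
position: [0.5966, 0.0169, 0.143]
tool_rot: [-3.131, 0.632, 3.024]
force: [-1.0, 0.3, 1.1]
clock: 58.4
position: [0.6008, 0.0165, 0.1387]
tool_rot: [-3.132, 0.631, 3.024]
force: [-8.4, 1.1, -1.0]
wrist stay_knuckle [328.4 238.7] 0.71
top stay_knuckle [239.9 189.6] 0.55
top hood_handle [237.2 151.5] 0.73
top hood_handle [375.2 181.2] 0.68
```

View pics/w12.png

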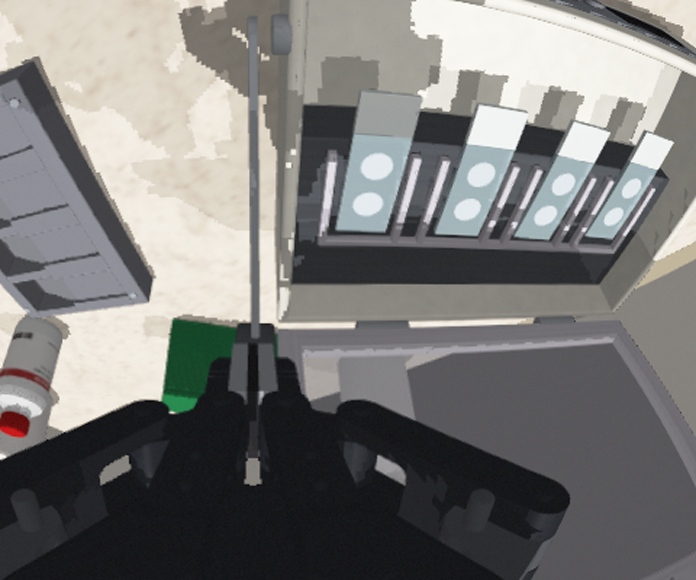

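The picture shows all four slides straight in their lanes with frosted ends over the front edge. The fingertips sit on the stay at (253,335), having pressed about 25 mm past contact. I'll back off and check where the knuckle is now.

```bash
python3 -m inch '[[0,0,-0.02,0,0,0,1],[0,0,-0.02,0,0,0,1],[0.005,0,-0.02,0,0,0,1],[0,0,0,0,0,0,1]]' | head -4
python3 - <<'E'
from h import *
from kn import W,X,Y
R={}
for c in('wrist','top','scene'):
  grab_frame(c)
  for n in('stay_knuckle','hood_handle'):
    L=landmark_of(n,c)[:2]
    for q in L:print(c,n,np.round(q['xy'],1),round(q['score'],2))
    if L:R[c,n]=ray(c,L[0]['xy'])
for z in (.11,.12,.13,.14):
  if ('wrist','stay_knuckle') in R:
    o,v=R['wrist','stay_knuckle'];p=o+v*(z-o[2])/v[2];d=p[:2]-W;print(z,d@X,d@Y)
p,e=tri([R['top','hood_handle'],R['scene','hood_handle']]);d=p[:2]-W;print('handle',p,e,d@X,d@Y)
print('before',tri([ray('top',(235.9,148.8)),ray('scene',(243.5,181))]))
E
```

```text
clock: 59.1
position: [0.5619, 0.0218, 0.1866]
tool_rot: [-3.131, 0.635, 3.024]
force: [1.1, 0.3, -0.9]
wrist stay_knuckle [326.5 210.6] 0.72
wrist stay_knuckle [493.5 123.9] 0.61
top stay_knuckle [299.5 184.2] 0.43
top stay_knuckle [219.8 187.7] 0.37
top hood_handle [236.8 153.2] 0.78
top hood_handle [252.6 190.3] 0.55
scene stay_knuckle [296.1 224.5] 0.69
scene stay_knuckle [329.7 311.6] 0.55
scene hood_handle [248.4 180.9] 0.81
scene hood_handle [253.1 271.1] 0.41
0.11 0.04886158389027818 -0.12912977028051467
0.12 0.03527062750578861 -0.1290871263002312
0.13 0.021679671121299152 -0.12904448231994775
0.14 0.008088714736809695 -0.12900183833966428
handle [0.63310288 0.14434599 0.28648499] [np.float64(0.0019723641243738163), np.float64(0.0019723641243737616)] 0.039493937764826806 -0.0011099879403957665
before (array([0.64436087, 0.14930643, 0.28312648]), [np.float64(0.004330698894116969), np.float64(0.004330698894117055)])
```

```bash
python3 -m inch '[[0.02,0,-0.04,0,0,0,1],[0.01,0,-0.045,0,0.12,0,1],[0,0,-0.045,0,0.12,0,0.6],[0,0,-0.04,0,0.13,0,0.6],[0,0,-0.03,0,0.13,0,0.6]]' | head -4
python3 -m inch '[[0,0,0,0,0.13,0.1,0.6],[0,0,0,0,0,0.145,0.6],[0,0,0,0,0,0.145,0.6],[0,0,0,0,0,0.145,0.6],[0,0,0,0,0,0.145,0.6]]' | head -4
python3 -m inch '[[0,0,0,0,0,0.145,0.6],[0,0,0,0,0,0.145,0.6],[0,0,0,0,0,0.145,0.6],[0,0,0,0,0,0.145,0.6],[0,0,0,0,0,0.145,0.6]]' | head -4
python3 - <<'E'
from h import *
from kn import W,X,Y,a
p,e=tri([ray('top',(254.3,154.6)),ray('scene',(247.2,248))]);d=p[:2]-W;print('hinge',p,e,d@X,d@Y)
go([*(W-.03*X+0*Y),.36],[np.pi,0,a+np.pi/2]);print(telemetry.observe()['qpos'].round(2))
E
```

```text
clock: 60.05
position: [0.5008, 0.0033, 0.2463]
tool_rot: [-3.05, 0.498, 3.007]
force: [1.0, -1.2, -0.9]
clock: 60.55
position: [0.502, 0.0011, 0.2458]
tool_rot: [2.948, 0.375, 2.285]
force: [-0.6, 0.1, -0.3]
clock: 61.05
position: [0.502, 0.0012, 0.2458]
tool_rot: [2.75, 0.156, 1.566]
force: [1.6, -0.5, -0.4]
hinge [0.6813509  0.14084201 0.06933775] [np.float64(0.0010175597209209281), np.float64(0.001017559720920843)] 0.08782429879310634 0.0009696405637180957
go [ 0.1329  0.109  -0.1026] [0.399 0.132 0.14 ]
[-0.05  0.16 -0.26  2.2   0.61  0.53 -0.77]
```

```bash
python3 -m inch '[[0,0,-0.015,0.1,0.033,0.035,0.6],[0,0,-0.015,0.1,0.033,0.035,0.6],[0,0,-0.015,0.1,0.033,0.035,0.6],[0,0,-0.015,0.1,0.033,0.035,0.6],[0,0,0,0,0,0,0.6]]' | head -4
python3 -c "
from h import *
from kn import W,X,Y,a
go([*(W-.03*X),.36],[np.pi,0,a+np.pi/2])"
```

```text
clock: 61.55
position: [0.4894, 0.0059, 0.304]
tool_rot: [3.14, 0.003, 1.458]
force: [0.1, -0.4, -1.5]
go [ 0.1549  0.0578 -0.0563] [0.002 0.003 0.003]
```

```bash
python3 -m inch '[[0.039,0.0145,-0.015,0,0,0,0.6],[0.039,0.0145,-0.015,0,0,0,0.6],[0.039,0.0145,-0.015,0,0,0,0.6],[0.038,0.0145,-0.012,0,0,0,0.6],[0,0,0,0,0,0,0.6]]' | head -4
python3 - <<'E'
from h import *
from kn import W,X,Y
R={}
for c in('wrist','top','scene'):
  grab_frame(c)
  for n in('hood_handle',):
    L=landmark_of(n,c)[:2]
    for q in L:print(c,n,np.round(q['xy'],1),round(q['score'],2))
    R[c]=ray(c,L[0]['xy']) if L else None
print(proj('wrist',np.array([*(W+.0395*X),.282])))
for o in outline_of('hood_handle','wrist')[:2]:print(o['rect'],o['score'])
for z in(.275,.28,.285):
    o,v=R['wrist'];p=o+v*(z-o[2])/v[2];d=p[:2]-W;print(z,d@X,d@Y)
p,e=tri([r for r in R.values() if r]);d=p[:2]-W;print('handle',p,e,d@X,d@Y)
E
```

```text
clock: 62.05
position: [0.563, 0.1602, 0.3593]
tool_rot: [3.137, 0.002, 1.467]
force: [-0.9, -0.9, -1.1]
wrist hood_handle [413.8 222.8] 0.83
top hood_handle [235.3 152.4] 0.88
scene hood_handle [246.  179.8] 0.74
[416.76578038 210.11002355]
[296.6, 68.3, 424.7, 277.5] 0.85
0.275 0.03989941389676712 -0.010505413063428615
0.28 0.03828310463061813 -0.008695384311854753
0.285 0.03666679536446905 -0.00688535556028096
handle [0.63124888 0.14632216 0.2922705 ] [np.float64(0.005755283469464765), np.float64(0.001849992900769722), np.float64(0.006712305323322037)] 0.03742454916230849 0.0006393524490084883
```

```bash
python3 -m inch '[[-0.003,0.035,0,0,0,0,0.4],[-0.003,0.03,0.02,0,0,-0.01,0.4],[0,0,0.01,0,0,0,0.4],[0,0,0,0,0,0,0.4]]' | head -4
python3 - <<'E'
from h import *
from kn import W,X,Y,a
grab_frame('wrist')
for q in landmark_of('hood_handle','wrist')[:2]:
  print(np.round(q['xy'],1),round(q['score'],2))
  for z in(.275,.28,.285):
    o,v=ray('wrist',q['xy']);p=o+v*(z-o[2])/v[2];d=p[:2]-W;print(z,d@X,d@Y)
go([*(W+.038*X),.268],[np.pi,0,a+np.pi/2])
E
```

```text
clock: 62.8
position: [0.6257, 0.1408, 0.3278]
tool_rot: [3.141, 0.005, 1.47]
force: [-1.1, -0.3, 0.8]
[328.2 215.4] 0.94
0.275 0.03603585110950064 -0.0014403377374002054
0.28 0.03592395843760213 0.00022917552106897147
0.285 0.03581206576570361 0.0018986887795381475
go [0.0048 0.0054 0.0622] [0.003 0.004 0.016]
```

```bash
python3 -m inch '[[0.0048,0.004,0.02,0,0,0.016,0.4],[0,0,0.02,0,0,0,0.4],[0,0,0.015,0,0,0,0.4],[0,0,0.006,0,0,0,0.4],[0,0,0,0,0,0,0.4]]' 20
python3 -m inch '[[0,0,0,0,0,0,0.6],[0,0,0,0,0,0,0.8],[0,0,0,0,0,0,0.95],[0,0,0,0,0,0,0.95],[0,0,0,0,0,0,0.95]]'
python3 -c "
from h import *
from kn import *
p=pose()[0];d=p[:2]-W;print(d@X,d@Y,p[2])"
```

```text
clock: 63.4
position: [0.6305, 0.1458, 0.2692]
tool_rot: [3.138, 0.004, 1.456]
force: [-0.5, -1.0, 0.2]
grip_width: 0.051
finger_force: 0.0
clock: 63.9
position: [0.631, 0.1458, 0.2695]
tool_rot: [3.138, 0.004, 1.455]
force: [-2.7, -0.7, 6.0]
grip_width: 0.0089
finger_force: 19.5
0.0371992759799417 0.00013526446241122935 0.2695238211655539
```

```bash
python3 -c "
import numpy as np
t=np.linspace(1.318,0,28);x=90-212*np.cos(t);z=78+212*np.sin(t)
print([(round(a,1),round(b,1)) for a,b in zip(np.diff(x),-np.diff(z))])"
```

```text
[(np.float64(-10.0), np.float64(2.8)), (np.float64(-9.8), np.float64(3.3)), (np.float64(-9.6), np.float64(3.8)), (np.float64(-9.4), np.float64(4.3)), (np.float64(-9.2), np.float64(4.7)), (np.float64(-9.0), np.float64(5.2)), (np.float64(-8.7), np.float64(5.6)), (np.float64(-8.4), np.float64(6.0)), (np.float64(-8.1), np.float64(6.4)), (np.float64(-7.8), np.float64(6.8)), (np.float64(-7.5), np.float64(7.2)), (np.float64(-7.1), np.float64(7.5)), (np.float64(-6.7), np.float64(7.9)), (np.float64(-6.3), np.float64(8.2)), (np.float64(-5.9), np.float64(8.5)), (np.float64(-5.5), np.float64(8.8)), (np.float64(-5.1), np.float64(9.0)), (np.float64(-4.6), np.float64(9.3)), (np.float64(-4.2), np.float64(9.5)), (np.float64(-3.7), np.float64(9.7)), (np.float64(-3.2), np.float64(9.8)), (np.float64(-2.7), np.float64(10.0)), (np.float64(-2.3), np.float64(10.1)), (np.float64(-1.8), np.float64(10.2)), (np.float64(-1.3), np.float64(10.3)), (np.float64(-0.8), np.float64(10.3)), (np.float64(-0.3), np.float64(10.3))]
```

```bash
python3 -m inch '[[0,-0.01,0.0028,0,0,0,0.95],[0,-0.0098,0.0033,0,0,0,0.95],[0,-0.0096,0.0038,0,0,0,0.95],[0,-0.0094,0.0043,0,0,0,0.95]]' 25 | tail -5
python3 -m inch '[[0,-0.0092,0.0047,0,0,0,0.95],[0,-0.009,0.0052,0,0,0,0.95],[0,-0.0087,0.0056,0,0,0,0.95],[0,-0.0084,0.006,0,0,0,0.95]]'
```

```text
position: [0.5922, 0.15, 0.255]
tool_rot: [3.137, 0.004, 1.455]
force: [0.4, -0.9, 1.7]
grip_width: 0.0086
finger_force: 24.7
clock: 64.7
position: [0.5568, 0.1539, 0.233]
tool_rot: [3.138, 0.005, 1.455]
force: [-2.1, -2.5, 3.0]
grip_width: 0.0087
finger_force: 25.5
```

```bash
python3 -m inch '[[0,-0.0081,0.0064,0,0,0,0.95],[0,-0.0078,0.0068,0,0,0,0.95],[0,-0.0075,0.0072,0,0,0,0.95],[0,-0.0071,0.0075,0,0,0,0.95],[0,-0.0067,0.0079,0,0,0,0.95]]' | tail -5
python3 -m inch '[[0,-0.0063,0.0082,0,0,0,0.95],[0,-0.0059,0.0085,0,0,0,0.95],[0,-0.0055,0.0088,0,0,0,0.95],[0,-0.0051,0.009,0,0,0,0.95]]' | tail -5
```

```text
position: [0.5196, 0.1579, 0.1967]
tool_rot: [3.139, 0.005, 1.455]
force: [-5.1, -2.2, 3.5]
grip_width: 0.0087
finger_force: 26.2
position: [0.4966, 0.1604, 0.1618]
tool_rot: [3.14, 0.005, 1.455]
force: [-4.7, -2.3, 1.2]
grip_width: 0.0091
finger_force: 26.5
```

```bash
python3 -m inch '[[0,-0.0046,0.0093,0,0,0,0.95],[0,-0.0042,0.0095,0,0,0,0.95],[0,-0.0037,0.0097,0,0,0,0.95],[0,-0.0032,0.0098,0,0,0,0.95],[0,0,0,0,0,0,0.95]]'
python3 -c "
from h import *
from kn import *
p=pose()[0];d=p[:2]-W;print(d@X,d@Y,p[2])"
```

```text
clock: 66.1
position: [0.4804, 0.1622, 0.1226]
tool_rot: [-3.141, 0.006, 1.456]
force: [-8.7, -1.2, 0.3]
grip_width: 0.0089
finger_force: 26.9
-0.11426732294445952 -0.0010183020494762 0.1225957975671034
```

```bash
python3 -m inch '[[0,-0.0015,0.01,0,0,0,0.95],[0,-0.001,0.01,0,0,0,0.95],[0,-0.0008,0.01,0,0,0,0.95],[0,-0.0003,0.01,0,0,0,0.95]]' | tail -5
python3 -m inch '[[0,0,0.006,0,0,0,0.95],[0,0,0.006,0,0,0,0.95],[0,0,0.005,0,0,0,0.95],[0,0,0,0,0,0,0.95]]'
```

```text
position: [0.4722, 0.1629, 0.0819]
tool_rot: [-3.134, 0.008, 1.458]
force: [-42.1, 9.1, 3.9]
grip_width: 0.0089
finger_force: 29.5
clock: 66.9
position: [0.4709, 0.1629, 0.0642]
tool_rot: [-3.131, 0.009, 1.459]
force: [-44.3, 10.6, -2.0]
grip_width: 0.0088
finger_force: 29.3
```

```bash
python3 -m inch '[[0,0.002,0,0,0,0,0.95],[0,0.002,0,0,0,0,0.95],[0,0,0,0,0,0,0.95]]' | tail -5
python3 -m inch '[[0,0.001,0.002,0,0,0,0.95],[0,0,0.002,0,0,0,0.95],[0,0,0,0,0,0,0.95]]'
```

```text
position: [0.471, 0.1628, 0.0637]
tool_rot: [-3.124, 0.011, 1.46]
force: [-66.0, 15.7, -1.0]
grip_width: 0.0084
finger_force: 33.5
clock: 67.5
position: [0.471, 0.1628, 0.0592]
tool_rot: [-3.123, 0.012, 1.461]
force: [-70.0, 17.6, -2.3]
grip_width: 0.0087
finger_force: 35.8
```

```bash
python3 -m inch '[[0,-0.003,0,0,0,0,0.95],[0,-0.003,0,0,0,0,0.95],[0,-0.002,0,0,0,0,0.95],[0,0,0,0,0,0,0.95]]' | tail -5
python3 -c "
from h import *
from kn import *
p=pose()[0];d=p[:2]-W;print(d@X,d@Y,p[2])"
```

```text
position: [0.4708, 0.163, 0.0614]
tool_rot: [-3.136, 0.007, 1.458]
force: [-28.2, 6.3, -1.6]
grip_width: 0.0088
finger_force: 28.5
-0.12388471178842134 -0.0012670867852921685 0.06144996585416483
```

```bash
python3 -m inch '[[0,-0.003,0,0,0,0,0.95],[0,-0.002,0,0,0,0,0.95],[0,0,0,0,0,0,0.95]]' | tail -5
python3 -m inch '[[0,0,0.003,0,0,0,0.95],[0,0,0.003,0,0,0,0.95],[0,0,0,0,0,0,0.95]]' | tail -5
python3 - <<'E'
from h import *
from kn import *
for c in('top','scene'):
  grab_frame(c)
  for n in('hood_handle','stay_knuckle'):
    for q in landmark_of(n,c)[:2]:print(c,n,np.round(q['xy'],1),round(q['score'],2),proj(c,[*(W-.124*X),.077]).round(1))
E
```

```text
position: [0.4707, 0.1632, 0.0628]
tool_rot: [3.139, 0.005, 1.455]
force: [-3.7, -0.6, -3.1]
grip_width: 0.0085
finger_force: 27.8
position: [0.4707, 0.1632, 0.0572]
tool_rot: [3.139, 0.005, 1.455]
force: [-9.3, -2.4, 8.4]
grip_width: 0.0088
finger_force: 29.0
top hood_handle [240.1 234.7] 0.92 [239.9 237.8]
top stay_knuckle [304.8 182.8] 0.65 [239.9 237.8]
scene hood_handle [251.6 272.2] 0.62 [283.5 283.5]
scene hood_handle [283.5 281.3] 0.61 [283.5 283.5]
```

```bash
python3 -m inch '[[0,0,-0.003,0,0,0,0.7],[0,0,0,0,0,0,0.6],[0,0,0,0,0,0,0.6],[0,0,-0.02,0,0,0,0.6],[0,0,-0.03,0,0,0,1]]' | tail -5
python3 -m inch '[[0,0,0,0,0,0,1],[0,0,0,0,0,0,1],[0,0,0,0,0,0,1],[0,0,0.012,0,0,0,1],[0,0,0,0,0,0,1]]'
python3 -m inch '[[0,0,0.003,0,0,0,1],[0,0,0.003,0,0,0,1],[0,0,0,0,0,0,1]]' | head -4
python3 -m inch '[[0,0,0.003,0,0,0,1],[0,0,0.003,0,0,0,1],[0,0,0,0,0,0,1]]' | head -4
```

```text
position: [0.4703, 0.1634, 0.1094]
tool_rot: [3.141, 0.005, 1.456]
force: [-0.3, -0.0, -0.4]
grip_width: 0.0212
finger_force: 0.0
clock: 69.8
position: [0.47, 0.1631, 0.0959]
tool_rot: [3.141, 0.006, 1.456]
force: [0.8, 0.3, -0.4]
grip_width: 0.0001
finger_force: 0.0
clock: 70.1
position: [0.4708, 0.1634, 0.0914]
tool_rot: [3.139, 0.005, 1.455]
force: [-0.1, 0.0, -0.9]
clock: 70.4
position: [0.4708, 0.1634, 0.0856]
tool_rot: [3.139, 0.005, 1.455]
force: [0.0, 0.5, 0.1]
```

```bash
python3 -m inch '[[0,0,0.0015,0,0,0,1],[0,0,0.0015,0,0,0,1],[0,0,0,0,0,0,1]]' | head -4
python3 -m inch '[[0,0,0.0015,0,0,0,1],[0,0,0,0,0,0,1]]' | head -4
python3 -m inch '[[0,0,0.0015,0,0,0,1],[0,0,0,0,0,0,1]]' | head -4
```

```text
clock: 70.7
position: [0.4712, 0.1635, 0.0836]
tool_rot: [3.138, 0.004, 1.455]
force: [-4.5, -2.5, 19.6]
clock: 70.9
position: [0.4713, 0.1636, 0.0831]
tool_rot: [3.137, 0.004, 1.455]
force: [-12.6, -5.0, 47.5]
clock: 71.1
position: [0.4714, 0.1636, 0.0827]
tool_rot: [3.136, 0.005, 1.455]
force: [-20.7, -7.1, 76.2]
```

Hard stop with the bar's top at 83.5 mm, so the bar is level with the hinge and the hood is shut. Retreating, and a last check before handing in.

```bash
python3 -m inch '[[0,0,-0.01,0,0,0,1],[0,0,-0.03,0,0,0,1],[0,0,-0.04,0,0,0,1],[0,0,-0.04,0,0,0,1],[0,0,-0.04,0,0,0,1]]' | head -4
python3 -m inch '[[0,-0.02,-0.02,0,0,0,1],[0,0,0,0,0,0,1],[0,0,0,0,0,0,1],[0,0,0,0,0,0,1],[0,0,0,0,0,0,1]]' | head -5
python3 - <<'E'
from h import *
from kn import *
for c in('top','scene','wrist'):
  grab_frame(c)
  for n in('hood_handle','slide_1'):
    for q in landmark_of(n,c)[:4]:
      d=onz(c,q['xy'],.0785 if n[0]=='h' else .054)[:2]-W;print(c,n,np.round(q['xy'],1),round(q['score'],2),(d@X).round(3),(d@Y).round(3))
E
```

```text
clock: 71.6
position: [0.4703, 0.1641, 0.2416]
tool_rot: [3.139, 0.004, 1.455]
force: [0.2, 0.6, 0.4]
clock: 72.1
position: [0.4507, 0.1663, 0.2589]
tool_rot: [3.14, 0.005, 1.455]
force: [-0.3, -0.6, 0.2]
grip_width: -0.0001
top hood_handle [243.3 234.7] 0.81 -0.115 -0.007
scene hood_handle [282.  281.1] 0.76 -0.115 -0.001
scene hood_handle [251.2 271.3] 0.45 -0.036 0.044
scene hood_handle [262.4 284.2] 0.3 -0.101 0.045
scene hood_handle [337.9 238.7] 0.15 -0.019 -0.227
wrist hood_handle [342.9 184.2] 0.88 -0.123 -0.004
```

```bash
python3 -c "
from workcell import bot
print(bot.job_done())"
```

```text
the job is handed in; nothing more can be done
None
```

The job is handed in, with no verdict returned: all four slides were seated straight in their lanes when last seen, before I closed the hood. The stay is broken, the hood was lowered by its handle to a hard stop, and the arm is clear; I couldn't re-check the slides once it was shut.

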